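Load a cuvette strip into a spring magazine and close its rail

TASK

Load the yellow cuvette strip into the spring magazine: nose it gently against the black spring follower, push the follower back by feel without ramming it into its stop, and set the strip level on the channel floor behind the front lip so that the spring holds it. Then pull the steel rail fully closed over the strip by its green grip. Leave the blue strip and the brown bottle where they stand.

Things in the scene. Friction and masses are not known exactly. Their poses are not given: they have to be found in the camera images.
- yellow_strip_centre (a point): Loose cuvette strip, white with yellow cells and yellow top foil: plain bar 80 long (x) x 14 thick (y) x 44 high (z), 35 to 65 g, upright on the worktop. Point at its centre, 22 above its underside. Ends alike: either may go first. Pinch it across the 14 mm with fingertips at least 15 above its underside, so that they stay above the channel walls.
- blue_strip_centre (a point): The same strip with blue cells and a blue foil; not wanted, must stay. The two strips may change places. Point at its centre, 22 above its underside.
- magazine_centre (a point): Magazine screwed to the worktop: grey base, aluminium channel, blue spring housing. Point on the channel floor, 10 above the worktop. x: along the channel from open front to follower; y across; z up. The channel insert with lip and follower is clamped up to 9 mm either way along x; this setting varies and is NOT measured. In the middle setting the loaded strip's underside centre lies here.
- lip_middle_setting (a point): Top inner edge of the front lip if the insert were in its middle setting (really up to 9 mm off along x; fixed to the base, does not show it). The lip is 6 long in x, its top 6 above the channel floor; the strip comes in over it, its underside about 8 above the floor, and is then set down behind it. Channel 18 wide inside, flared walls 13 high above the floor, from 10 behind the lip. Axes as the magazine's.
- follower_middle_setting (a point): Face centre of the black follower plate (14 wide, top 33 above floor) at rest, if the insert were in its middle setting (really up to 9 mm off in x; not shown): find it by touch. Slides along x: 3 N starts it, then 0.6 N/mm; hard stop 12 mm back. Rest face to lip is 72, so the strip goes down only with it 8 to 12 mm back. Over 20 N between strip and follower does damage.
- housing_top (a point): Centre of the top of the blue spring housing, 100 (along the magazine's x) x 46, 50 above the worktop; two guide bars on it reach 65. Behind the follower. Two brass screw heads, 15 above the worktop, stand 25 to either side of the channel, 35 ahead of the magazine centre point.
- rail (a joint): The steel rail, a flat bar 130 x 30 x 6 that slides level along the magazine's x, underside 57 above the worktop (3 above the seated strip). Value in m: 0 = fully closed over the strip (front edge at magazine x = -30), grows as it is pushed back towards the housing; stop at 0.105. Starts open at 0.088 to 0.105, clear of the strip's place. Moves with 2.5 N of friction and stays where it is left; closing is along the magazine's -x.
- rail_grip (a point): Centre of the green grip on the rail: an upright block 12 (along the magazine's x) x 36 (across) x 26 high, reaching from 63 to 89 above the worktop. Axes as the magazine's; at magazine x = -10 with the rail closed.
- oil_bottle_centre (a point): Small brown dropper bottle with a black cap, 34 across and 78 high, standing near the printer at the right; must stay. Point at half height.

How it is judged:
On the way:
1. the yellow strip lies level on the channel floor between lip and follower, let go, the rail still open (z of yellow_strip_centre in the frame of magazine_centre between 0.019 and 0.0245 m and x of yellow_strip_centre in the frame of magazine_centre between -0.013 and 0.013 m and y of yellow_strip_centre in the frame of magazine_centre between -0.004 and 0.004 m and angle between the x axis of yellow_strip_centre and the x axis of magazine_centre, either way round below 0.07 rad and angle between yellow_strip_centre's own z axis and vertical below 0.06 rad and value of joint rail above 0.08 m and contact force between yellow_strip and the fingers below 0.05 N), for 0.2 s.
At the end, for the whole second after the job is handed in: The yellow strip rests upright on the channel floor (within 2.5 mm of height, 4 mm sideways, 13 mm along for the insert's setting, about 4 degrees), held behind the lip, at rest; the rail is closed to within 3 mm; the blue strip and the bottle have stayed within 15 mm (z of yellow_strip_centre in the frame of magazine_centre between 0.019 and 0.0245 m and x of yellow_strip_centre in the frame of magazine_centre between -0.013 and 0.013 m and y of yellow_strip_centre in the frame of magazine_centre between -0.004 and 0.004 m and angle between the x axis of yellow_strip_centre and the x axis of magazine_centre, either way round below 0.07 rad and angle between yellow_strip_centre's own z axis and vertical below 0.06 rad and value of joint rail below 0.003 m and linear speed of yellow_strip below 0.01 m/s and distance of each of blue_strip_centre, oil_bottle_centre from where it was at the start of the episode below 0.015 m); the robot touches nothing.
It fails at once if more than 20 N between the strip and the spring follower (rammed into its stop) (contact force between yellow_strip and follower above 20 N).
It fails at once if the blue strip is moved by more than 15 mm (distance of blue_strip_centre from where it was at the start of the episode above 0.015 m).
It fails at once if the bottle is moved by more than 15 mm (distance of oil_bottle_centre from where it was at the start of the episode above 0.015 m).
It also fails if it takes over 48 s, if anything falls off the work surface, if the arm or the gripper's body presses on something with over 40 N, if the wrist force passes 120 N, or if a joint passes its speed limit or range.

ROBOT

A 6-joint arm with a two-finger parallel gripper is mounted at the origin on a cart in front of the work surface, level with it; the furniture and walls round the work are solid. World frame = base frame: x ahead of the robot, y to its left, z up, the work surface at z = 0. Lengths are in m, angles in rad, forces in N, time in s.
With the tool pointing down it reaches from about 0.325 to 0.9 m from the base axis. Payload 6.1 kg.
Tool frame: the origin (TCP) lies between the finger pads; the fingertips stand 19 mm ahead of it and the grasp point (between the pads) is the TCP; z points along the fingers, y is the direction in which the jaws open and shut (so a half turn about z gives the same grasp; the last joint's range is limited). The gripper opens to 87 mm and grips with 3 to 60 N. Pads are 19 mm wide; open, the fingers measure 117 mm over their backs; the gripper's body (75 mm by 190 mm) begins 51 mm behind the grasp point.
Start: joints at [-1.436, 0.22, 1.526, -0, 1.395, -0.126], TCP at [0.161, -0.604, 0.216] pointing down, gripper open.
Joint ranges: [-2.98, 2.98], [-0.91, 2.08], [0.09, 2.57], [-1.24, 4.39], [0.2, 2.65], [-2.68, 2.68]. Speed limits (rad/s): [2.57, 2.57, 3.01, 3.14, 3.14, 3.14].

INTERFACE

Orientations are given as a unit quaternion [x, y, z, w].
In Python, from station import * gives the robot as it stands.
- The arm moves only by the tool step_arm, never from a script. Its argument "plan" is a list that holds one entry, the list of rows, each a list of 5 numbers: the shift along the tool's x, y, z in mm, then the turn about the tool's z in rad, then the opening, from 0 (shut) to 1 (fully open). A call has 1 to 8 rows; each row shifts and turns the commanded pose from where the row before left it, along the tool's axes as they then stand; what a row does not reach is not made up. A row lasts 1/12 s, in which the tool goes at most 41.7 mm and 7.16 degrees, less where a joint would pass 70% of its speed; a pose out of reach is approached as far as the arm can. A call is refused whole if a number of a shift passes 41.7 or a number of a turn 0.125, either way. A call with a gripper value outside its range is refused whole. The fingers move at their own pace and stop on an object; "newtons" is the grip in N (left out, the last holds). Time passes only in rows, so rows that do not move let the fingers close. It gives the time, the measured TCP pose, the force and the opening at its end, in the units of the state.
- observe(): the state, without advancing time (a new reading comes with each control period).
- camera(name): name is "scene" or "top" or "wrist"; returns a dict with "img" (480x640x3 uint8, blue, green, red), "fx", "fy", "cx", "cy" (pixels), "pose" (4x4, takes a point from camera to world coordinates). Camera axes: x right, y down, z forward; pixel columns grow to the right and rows downward; lengths in m; the calibration is good to about 2 mm. The wrist camera is an equidistant fisheye: a pixel r from the principal point sees the ray r / f radians off the axis. A picture is of the moment at which its call begins. There is no depth.
- job_done(): hands the job in, once; it reports no verdict.
The state is a dict: "time": time; "joint_pos": joint angles; "joint_velocities": joint speeds; "tau": joint torques, N m; "eef_pos": TCP position; "orientation": TCP orientation; "contact_force": force on the tool from outside, world axes, zero at the start; "ft_torque": the same for the moment, N m; "opening": finger opening in m.
Only numpy, scipy, OpenCV 4.12 (cv2) and the standard library are available. Lean on these libraries where they do the work, as an engineer would, in place of code of your own. Each camera call takes 0.05 s, during which the arm holds its last target.

## Working session

There is one attempt and no reset: what is moved stays moved. The work goes in short steps, Python scripts to look and compute and a tool call to move; the robot and the scene stay as the last step left them, time stands still between calls to the robot, and variables do not carry over. Pictures are saved under pics/ and viewed, and the job is handed in when it is done.

Besides the shell and the picture viewer there is one more tool, called after "Emit:" as name(argument=value, ...), one argument or row to a line, values as JSON. step_arm: Moves the arm, as the interface text tells. Its arguments: {"type":"object","properties":{"plan":{"type":"array"},"newtons":{"type":"number"}},"required":["plan"]}

```bash
ls; mkdir -p pics; python3 - <<'E'
from station import *
import cv2
o=observe(); print({k:o[k] for k in o})
for n in ["scene","top","wrist"]:
    c=camera(n); cv2.imwrite(f"pics/{n}0.png",c["img"]); print(n,c["fx"],c["fy"],c["cx"],c["cy"]); print(c["pose"])
E
```

```text
pics
{'time': 0.0, 'joint_pos': array([-1.43608795e+00,  2.21233223e-01,  1.52760003e+00, -4.12354068e-06,
        1.39470134e+00, -1.26092131e-01]), 'joint_velocities': array([ 0.00101353, -0.00156976, -0.0001336 ,  0.00016312, -0.00032103,
        0.0004659 ]), 'tau': array([-1.53914531e-03, -4.94616508e+01, -3.87377787e+01,  6.96620392e-02,
        5.70512773e-02, -1.78678615e-04]), 'eef_pos': array([ 0.16107326, -0.6032363 ,  0.21513874]), 'orientation': array([ 9.91509413e-01,  1.30031305e-01, -6.21255027e-06, -9.70950280e-04]), 'contact_force': array([0.41449027, 0.50493077, 0.80983964]), 'ft_torque': array([ 0.02625984, -0.04066984,  0.03997165]), 'opening': 0.08684552082340048}
scene 546.2996853881631 546.2996853881631 316.61934742920823 245.38019319221684
[[ 0.5625609  -0.49951115  0.65879728 -0.32761822]
 [-0.82665972 -0.32769832  0.45743581 -0.71610769]
 [-0.01260753 -0.80193667 -0.59727601  0.82805754]
 [ 0.          0.          0.          1.        ]]
top 581.7436564698158 581.7436564698158 325.8427771094438 238.24610158974392
[[-0.02567078 -0.97961254  0.19924932  0.30766274]
 [-0.99964623  0.02654252  0.00170483 -0.14319245]
 [-0.00695865 -0.19913507 -0.97994735  1.13351169]
 [ 0.          0.          0.          1.        ]]
wrist 371.64829954431775 371.64829954431775 317.807032921269 238.74115826234697
[[ 0.25832311 -0.928177   -0.26787427  0.23518712]
 [-0.96605779 -0.24854754 -0.07040219 -0.58475098]
 [-0.0012338   0.27696854 -0.9608782   0.38398072]
 [ 0.          0.          0.          1.        ]]
```

View pics/scene0.png

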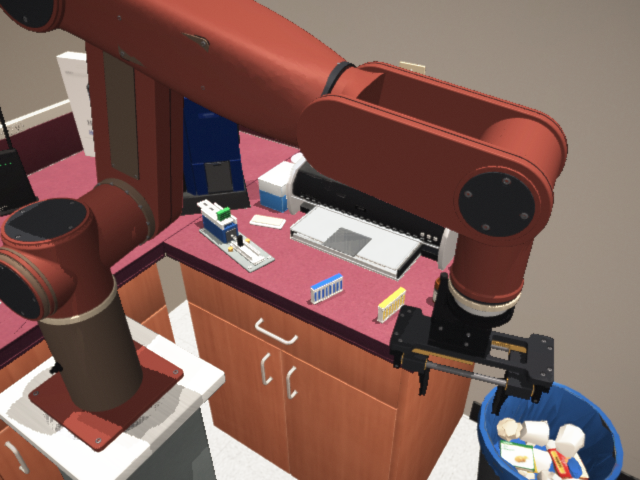

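View pics/top0.png

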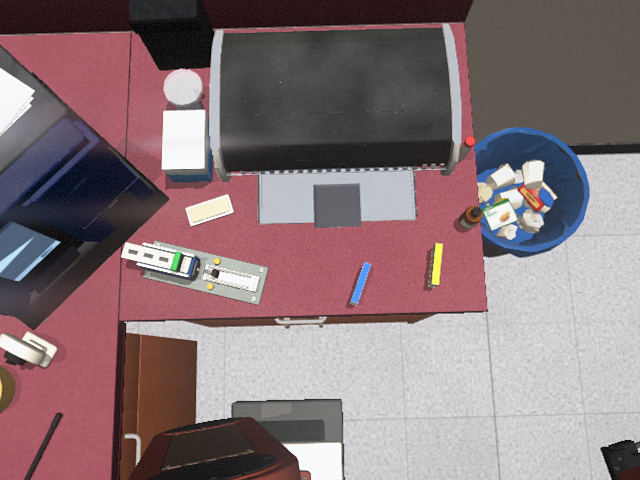

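View pics/wrist0.png

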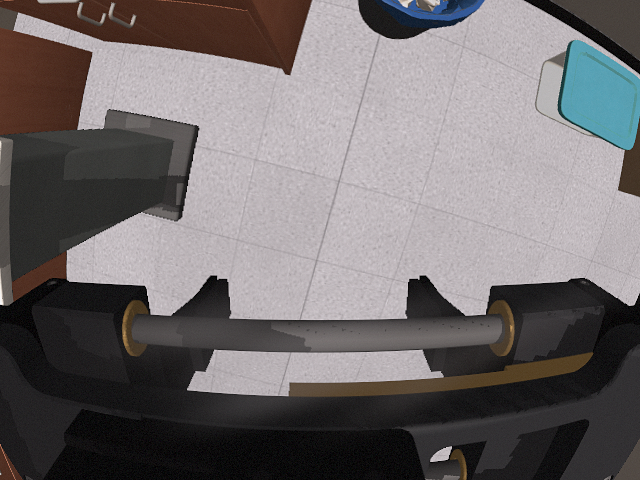

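Top view: the yellow strip is at about (436,265), blue at (361,284), bottle at (470,217). The magazine runs from (125,253) to (265,288), with its open front to the right and the green grip at (178,262). Next I'll measure these.

```bash
cat > h.py <<'E'
import cv2, numpy as np
from scipy.spatial.transform import Rotation as R
def ray(c,u,v):
    d=np.array([(u-c["cx"])/c["fx"],(v-c["cy"])/c["fy"],1.]); 
    if c.get("fish"):
        a=np.array([u-c["cx"],v-c["cy"]])/c["fx"]; r=np.hypot(*a)+1e-12
        d=np.array([*(a/r*np.sin(r)),np.cos(r)])
    T=np.array(c["pose"]); return T[:3,3],T[:3,:3]@(d/np.linalg.norm(d))
def onz(c,u,v,z):
    o,d=ray(c,u,v); return o+d*(z-o[2])/d[2]
def cross(c1,p1,c2,p2):
    o1,d1=ray(c1,*p1);o2,d2=ray(c2,*p2)
    A=np.stack([d1,-d2],1); s=np.linalg.lstsq(A,o2-o1,rcond=None)[0]
    a=o1+d1*s[0];b=o2+d2*s[1]; return (a+b)/2,np.linalg.norm(a-b)
def proj(c,P):
    T=np.array(c["pose"]); p=T[:3,:3].T@(np.array(P)-T[:3,3])
    if c.get("fish"):
        r=np.arctan2(np.hypot(p[0],p[1]),p[2]); k=r/np.hypot(p[0],p[1])
        return np.array([c["cx"]+c["fx"]*p[0]*k,c["cy"]+c["fx"]*p[1]*k])
    return np.array([c["cx"]+c["fx"]*p[0]/p[2],c["cy"]+c["fy"]*p[1]/p[2]])
def mask(img,lo,hi):
    return cv2.inRange(cv2.cvtColor(img,cv2.COLOR_BGR2HSV),np.array(lo),np.array(hi))
E
python3 - <<'E'
from station import *
from h import *
import pickle
t=camera("top"); s=camera("scene"); pickle.dump((t,s),open("v0.pkl","wb"))
for n,c,(x0,y0,x1,y1),k in [("tm",t,(115,230,275,310),5),("sm",s,(190,190,280,280),6),("ts",t,(340,200,490,310),5),("ss",s,(300,260,420,340),6)]:
    cv2.imwrite(f"pics/{n}1.png",cv2.resize(c["img"][y0:y1,x0:x1],None,fx=k,fy=k,interpolation=cv2.INTER_CUBIC))
for n,lo,hi in [("yel",(22,120,120),(35,255,255)),("blue",(100,120,120),(125,255,255)),("green",(50,120,60),(85,255,255))]:
  for vn,c in(("t",t),("s",s)):
    m=mask(c["img"],lo,hi); k,l,st,ce=cv2.connectedComponentsWithStats(m)
    for i in range(1,k):
        if st[i,4]>25: 
            cn=np.argwhere(l==i)[:,::-1].astype(np.float32); r=cv2.minAreaRect(cn); print(n,vn,st[i],ce[i],r, onz(c,*ce[i],.044)[:2])
E
```

```text
yel t [432 243  11  42 293] [436.85665529 263.39931741] ((436.9504699707031, 263.49505615234375), (7.363275527954102, 40.99553298950195), 5.710593223571777) [ 0.47495457 -0.35001404]
yel s [379 287  26  20 136] [391.46323529 296.79411765] ((391.41094970703125, 296.8910827636719), (4.714102745056152, 29.480735778808594), 50.710594177246094) [ 0.47315854 -0.35185785]
blue t [ 475  127  114  125 1799] [535.80377988 197.14563646] ((533.2471313476562, 188.46670532226562), (125.25177001953125, 109.69859313964844), 85.1207275390625) [ 0.59927601 -0.54929906]
blue t [477 168  20  15 129] [484.96899225 174.65891473] ((487.1123962402344, 174.6798095703125), (10.175979614257812, 22.153955459594727), 57.9946174621582) [ 0.64731487 -0.45484805]
blue t [480 182  44  27 171] [497.85964912 194.19298246] ((499.71380615234375, 192.27371215820312), (10.066377639770508, 50.21651077270508), 56.768287658691406) [ 0.60720676 -0.47659798]
blue t [539 188  15  19 170] [545.8        197.23529412] ((545.8400268554688, 197.11997985839844), (20.400001525878906, 10.0), 53.13010025024414) [ 0.59856473 -0.56855402]
[... 2434 characters left out ...]
6153846 202.11538462] ((499.8969421386719, 202.23196411132812), (1.6513034105300903, 16.728424072265625), 68.96248626708984) [ 0.59124086 -0.48027226]
green t [171 252  12  19 110] [175.77272727 260.70909091] ((175.6034393310547, 260.74139404296875), (6.870728015899658, 18.755229949951172), 21.801410675048828) [0.49337978 0.14481688]
green s [217 207  13  13 107] [223.29906542 213.12149533] ((223.20001220703125, 212.9000244140625), (8.944271087646484, 13.86362075805664), 63.43495178222656) [0.52003014 0.16847456]
green s [512 442  21   6  26] [522.19230769 444.73076923] ((521.9647216796875, 444.6588134765625), (20.608394622802734, 1.301582932472229), 12.52880859375) [ 0.27551689 -0.692636  ]
```

View pics/tm1.png

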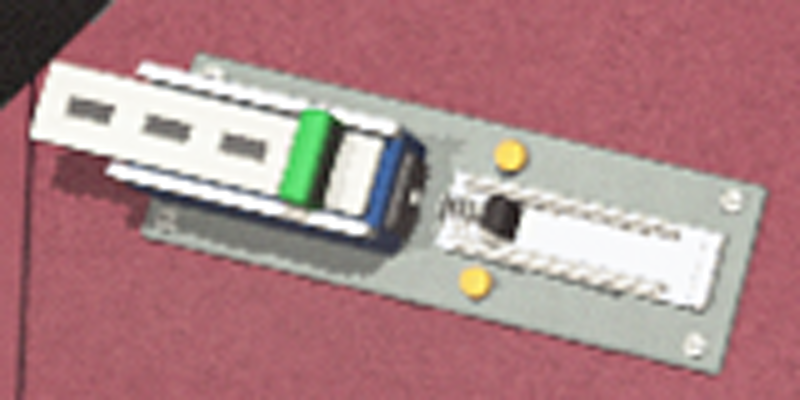

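View pics/sm1.png

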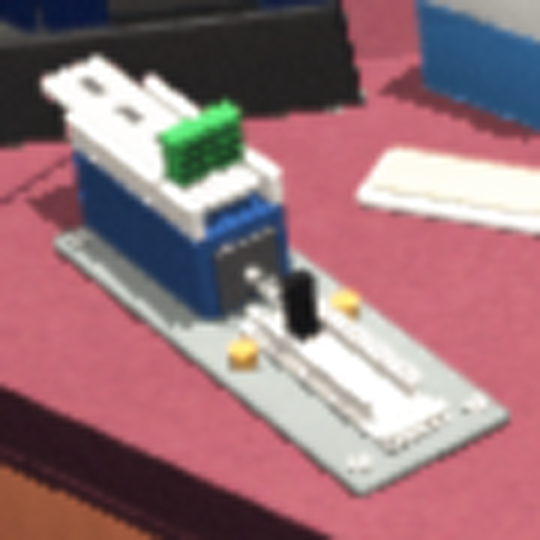

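View pics/ts1.png

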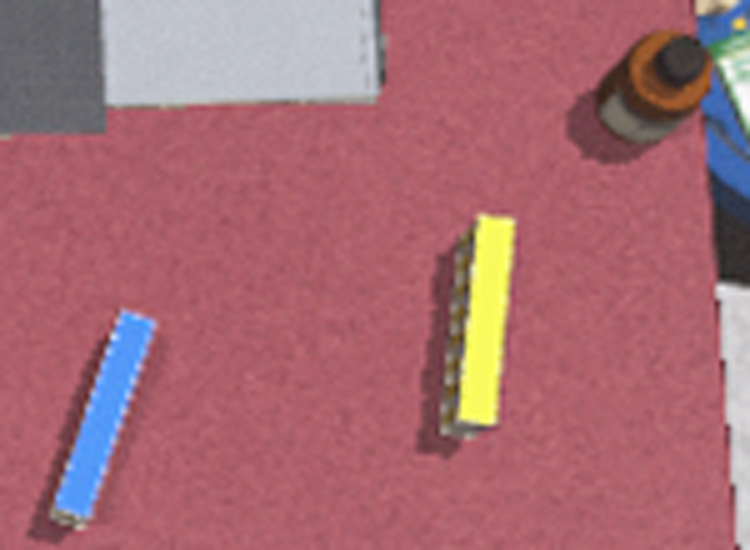

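```bash
cat >> h.py <<'E'
def pose():
    from station import observe
    o=observe(); M=R.from_quat(o["orientation"]).as_matrix(); return o,M
def goto(P,yaw):
    o,M=pose(); d=M.T@(np.array(P)-o["eef_pos"])*1000; y=np.arctan2(M[1,0],M[0,0])
    print("t",round(o["time"],2),"pos",o["eef_pos"].round(4),"yaw",round(y,4),"tilt",M[:,2].round(4)," tool shift mm",d.round(1),"turn",round(-((yaw-y+np.pi)%(2*np.pi)-np.pi),3), "F",o["contact_force"].round(1),"open",round(o["opening"],4))
E
python3 - <<'E'
from h import *
import pickle
t,s=pickle.load(open("v0.pkl","rb"))
for c in (t,s): c["fish"]=False
def com(c,lo,hi,box):
    x0,y0,x1,y1=box; m=mask(c["img"][y0:y1,x0:x1],lo,hi); ys,xs=np.nonzero(m); return np.array([xs.mean()+x0,ys.mean()+y0]),len(xs)
o=((12,110,120),(32,255,255))
tb=[(212,256,222,266),(205,281,215,291)]; sb=[(243,235,253,246),(224,243,236,254)]
S=[]
for b,d in zip(tb,sb):
    a,n=com(t,*o,b); e,m=com(s,*o,d); P,g=cross(t,a,s,e); print("screw",a,e,n,m,P.round(4),round(g,4),onz(t,*a,.014)[:2].round(4),onz(s,*e,.014)[:2].round(4)); S.append(P)
# base corners from tm (plane z~0.01?) 
for p in [(200,55),(765,188),(718,372),(145,238)]:
    u=115+p[0]/5,230+p[1]/5; print("corner",onz(t,*u,.008)[:2].round(4))
# yellow ends
for (n,box,lo,hi) in (("yel",(420,230,450,300),(22,120,120),(35,255,255)),("blue",(340,255,380,310),(100,120,120),(125,255,255))):
    x0,y0,x1,y1=box; cn=np.argwhere(mask(t["img"][y0:y1,x0:x1],lo,hi))[:,::-1].astype(np.float32)+[x0,y0]
    q=cv2.boxPoints(cv2.minAreaRect(cn.astype(np.float32))); W=np.array([onz(t,*p,.044)[:2] for p in q]); print(n,W.round(4).tolist(),W.mean(0))
E
```

```text
screw [216.67857143 260.67857143] [247.6 239.9] 28 10 [0.4981 0.0729 0.0086] 0.0025 [0.4964 0.0728] [0.4935 0.0668]
screw [209.60714286 286.17857143] [230.5        248.71428571] 28 14 [0.4484 0.0869 0.0061] 0.0019 [0.4468 0.0859] [0.4415 0.0784]
corner [0.5401 0.1965]
corner [ 0.481  -0.0266]
corner [ 0.4097 -0.0081]
corner [0.4678 0.2156]
yel [[0.437, -0.3371], [0.5148, -0.3496], [0.513, -0.3635], [0.4353, -0.3507]] [ 0.47504025 -0.35022295]
blue [[0.4092, -0.1845], [0.481, -0.2119], [0.4766, -0.2235], [0.4049, -0.1959]] [ 0.44289618 -0.2039402 ]
```

View pics/ss1.png

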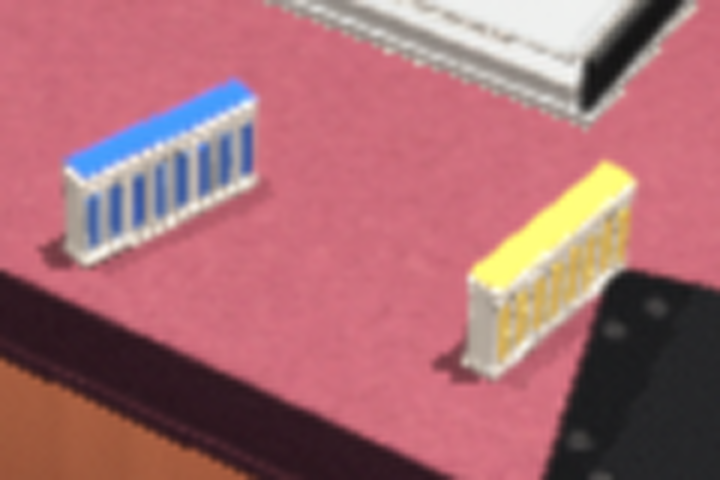

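```bash
python3 -c "
from h import *
goto([0.475,-0.3505,0.19],-0.15)"
```

```text
t 0.25 pos [ 0.1611 -0.6036  0.2157] yaw 0.2608 tilt [-1.e-04  9.e-04 -1.e+00]  tool shift mm [ 368.5 -163.5   25.9] turn 0.411 F [-0.2  0.4 -0.4] open 0.087
```

Emit:
step_arm(
  plan=[
    [[30,-13.5,2,0,1],[30,-13.5,2,0,1],[30,-13.5,2,0,1],[30,-13.5,2,0,1],[30,-13.5,2,0,1],[30,-13.5,2,0,1],[30,-13.5,2,0,1],[30,-13.5,2,0,1]],
  ],
  newtons=25,
)

```text
time: 0.92
eef_pos: [0.3662, -0.4364, 0.2002]
orientation: [0.992, 0.13, 0.0, 0.0]
contact_force: [0.8, 1.2, 0.5]
opening: 0.0868
```

Emit:
step_arm(
  plan=[
    [[30,-13.5,2,0,1],[30,-13.5,2,0,1],[30,-13.5,2,0,1],[25,-13.5,2,0,1],[0,0,0,0.11,1],[0,0,0,0.12,1],[0,0,0,0.12,1],[0,0,0,0.06,1]],
  ],
)

```text
time: 1.58
eef_pos: [0.4626, -0.3554, 0.192]
orientation: [0.997, -0.077, -0.0, -0.0]
contact_force: [-0.2, -0.5, 0.0]
opening: 0.0871
```

```bash
python3 - <<'E'
from h import *
from station import *
goto([0.475,-0.3505,0.19],-0.15)
c=camera("wrist"); c["fish"]=True; import pickle; pickle.dump(c,open("w1.pkl","wb")); cv2.imwrite("pics/w1.png",c["img"])
E
```

```text
t 1.58 pos [ 0.4626 -0.3554  0.192 ] yaw -0.1545 tilt [-3.e-04  2.e-04 -1.e+00]  tool shift mm [11.5 -6.7  2. ] turn -0.005 F [-0.2 -0.5  0. ] open 0.0871
```

View pics/w1.png

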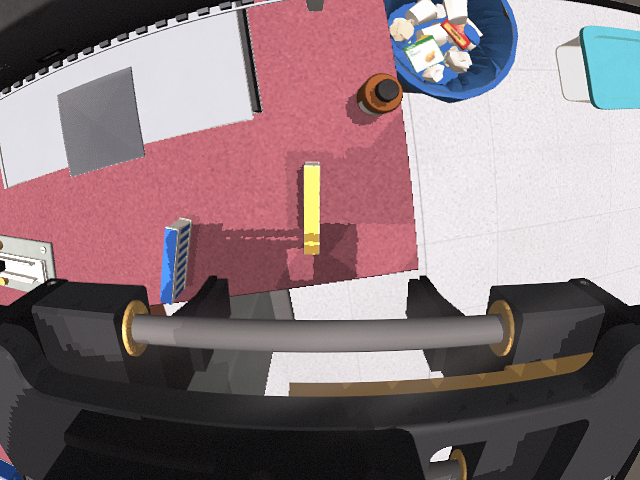

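The wrist view shows the yellow strip from (313,163) to (312,254), nearly in line with the tool x axis. I'll measure it against the top view.

```bash
python3 - <<'E'
from h import *
import pickle
t,s=pickle.load(open("v0.pkl","rb")); c=pickle.load(open("w1.pkl","rb"))
x0,y0,x1,y1=290,150,340,270
cn=(np.argwhere(mask(c["img"][y0:y1,x0:x1],(20,100,90),(35,255,255)))[:,::-1]+[x0,y0]).astype(np.float32)
r=cv2.minAreaRect(cn); q=cv2.boxPoints(r); print(r)
W=np.array([onz(c,*p,.044)[:2] for p in q]); print(W.round(4).tolist(),W.mean(0))
ends=[(q[np.argsort(q[:,1])[:2]]).mean(0),(q[np.argsort(q[:,1])[2:]]).mean(0)]
E=[onz(c,*e,.044) for e in ends]; d=E[0]-E[1]; print("yaw",np.arctan2(d[1],d[0]),np.linalg.norm(d))
x0,y0,x1,y1=420,230,450,300
ct=(np.argwhere(mask(t["img"][y0:y1,x0:x1],(22,120,120),(35,255,255)))[:,::-1]+[x0,y0]).astype(np.float32)
qt=cv2.boxPoints(cv2.minAreaRect(ct)); et=[(qt[np.argsort(qt[:,1])[:2]]).mean(0),(qt[np.argsort(qt[:,1])[2:]]).mean(0)]
for a,b in zip(ends,et): print(a,b,cross(c,a,t,b))
# base ray through far end bottom
print(proj(c,[0.4626,-0.3554,0.044]))
E
```

```text
((311.5, 210.5), (87.0, 15.0), 90.0)
[[0.5126, -0.3521], [0.5106, -0.3647], [0.4338, -0.3528], [0.4358, -0.3395]] [ 0.47320842 -0.35224392]
yaw -0.15792650442805095 0.07776645370235669
[311.5 167. ] [438.99008 243.09903] (array([ 0.5126719 , -0.35731521,  0.04581878]), np.float64(0.0028600122177902154))
[311.5 254. ] [434.91086 283.8911 ] (array([ 0.43552405, -0.34501965,  0.04410418]), np.float64(0.002606819482166834))
[316.92817517 222.71953224]
```

Emit:
step_arm(
  plan=[
    [[10.6,-5.7,20,0.003,1],[0,0,30,0,1],[0,0,30,0,1],[0,0,30,0,1],[0,0,25,0,1],[0,0,14,0,1],[0,0,6,0,1],[0,0,0,0,1]],
  ],
)

```text
time: 2.3
eef_pos: [0.4726, -0.3508, 0.0354]
orientation: [0.997, -0.076, -0.001, -0.001]
contact_force: [0.5, -0.1, -0.4]
opening: 0.0871
```

```bash
python3 - <<'E'
from h import *
from station import *
goto([0.474,-0.3515,0.037],-0.158)
c=camera("wrist"); cv2.imwrite("pics/w2.png",c["img"])
E
```

```text
t 2.3 pos [ 0.4726 -0.3508  0.0354] yaw -0.1512 tilt [-0.0025  0.0025 -1.    ]  tool shift mm [ 1.5  0.5 -1.6] turn 0.007 F [ 0.5 -0.1 -0.4] open 0.0871
```

View pics/w2.png

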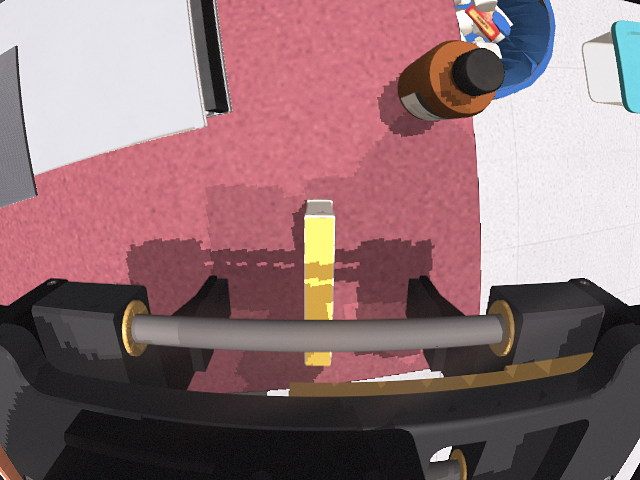

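Strip at x≈319 px, centred between the fingers. I'll trim the pose and close.

Emit:
step_arm(
  plan=[
    [[1.5,0.5,-2,0.006,1],[0,0,0,0,1],[0,0,0,0,0],[0,0,0,0,0],[0,0,0,0,0],[0,0,0,0,0],[0,0,0,0,0],[0,0,0,0,0]],
  ],
  newtons=25,
)

```text
time: 3.02
eef_pos: [0.4751, -0.3524, 0.0392]
orientation: [0.997, -0.079, -0.0, -0.0]
contact_force: [1.0, -0.5, 0.7]
opening: 0.0546
```

```bash
python3 - <<'E'
from h import *
from station import *
goto([0.474,-0.3515,0.037],-0.158)
c=camera("wrist"); cv2.imwrite("pics/w3.png",c["img"])
E
```

```text
t 3.02 pos [ 0.4751 -0.3524  0.0392] yaw -0.1582 tilt [-1.e-04  1.e-04 -1.e+00]  tool shift mm [-1.2 -0.7  2.2] turn -0.0 F [ 1.  -0.5  0.7] open 0.0546
```

View pics/w3.png

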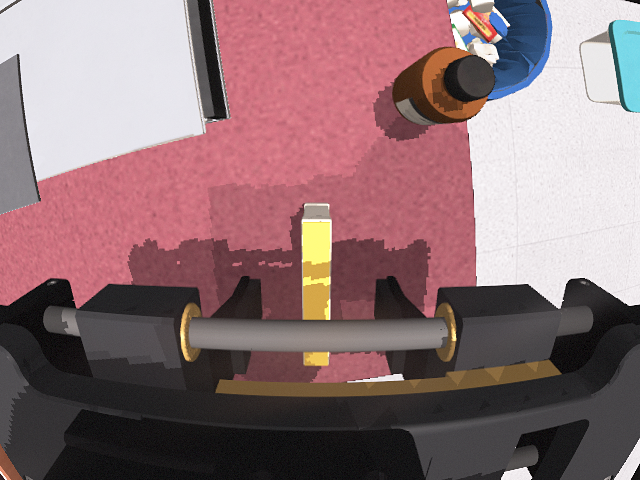

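Emit:
step_arm(
  plan=[
    [[-1,-0.5,2,0,0],[0,0,0,0,0],[0,0,0,0,0],[0,0,0,0,0],[0,0,0,0,0],[0,0,0,0,0],[0,0,0,0,0],[0,0,0,0,0]],
  ],
)

```text
time: 3.73
eef_pos: [0.4747, -0.3526, 0.0387]
orientation: [0.997, -0.079, 0.0, 0.001]
contact_force: [-2.8, 1.1, 8.4]
opening: 0.0024
```

Emit:
step_arm(
  plan=[
    [[0,0,0,0,0],[0,0,0,0,0],[0,0,0,0,0]],
  ],
)

```text
time: 3.98
eef_pos: [0.4751, -0.3526, 0.0391]
orientation: [0.997, -0.079, 0.001, 0.001]
contact_force: [-2.0, 1.6, 7.9]
opening: 0.0003
```

```bash
python3 - <<'E'
from h import *
from station import *
goto([0.474,-0.3515,0.037],-0.158)
c=camera("wrist"); cv2.imwrite("pics/w4.png",c["img"])
E
```

```text
t 3.98 pos [ 0.4751 -0.3526  0.0391] yaw -0.1582 tilt [ 0.0016 -0.0015 -1.    ]  tool shift mm [-1.2 -0.9  2.1] turn -0.0 F [-2.   1.6  7.9] open 0.0003
```

View pics/w4.png

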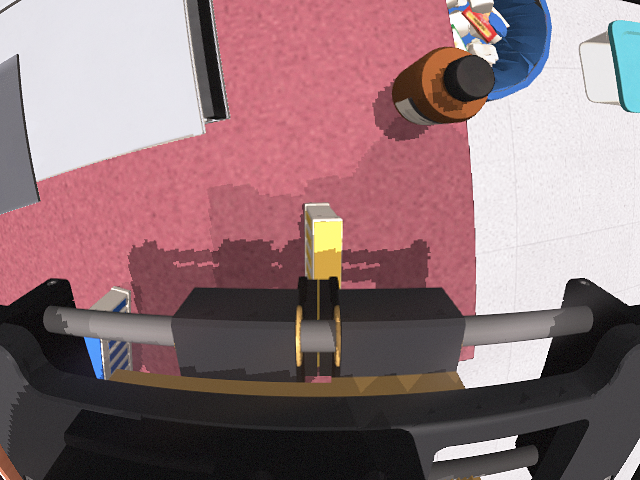

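```bash
python3 - <<'E'
from h import *
from station import *
c=camera("wrist");c["fish"]=True; t=camera("top"); s=camera("scene")
o,M=pose(); P=o["eef_pos"]
print(proj(c,P),proj(c,P+M[:,2]*.019),proj(c,P+M[:,1]*.0435))
a=cv2.resize(t["img"][200:310,380:490],None,fx=5,fy=5,interpolation=cv2.INTER_CUBIC); cv2.imwrite("pics/t5.png",a)
a=cv2.resize(s["img"][240:360,320:470],None,fx=5,fy=5,interpolation=cv2.INTER_CUBIC); cv2.imwrite("pics/s5.png",a)
a=cv2.resize(c["img"][180:400,230:420],None,fx=3,fy=3,interpolation=cv2.INTER_CUBIC)[:600]; cv2.imwrite("pics/w5.png",a)
E
```

```text
[316.11030838 293.09765362] [316.25447107 278.67671656] [402.14989985 292.2006956 ]
```

View pics/t5.png

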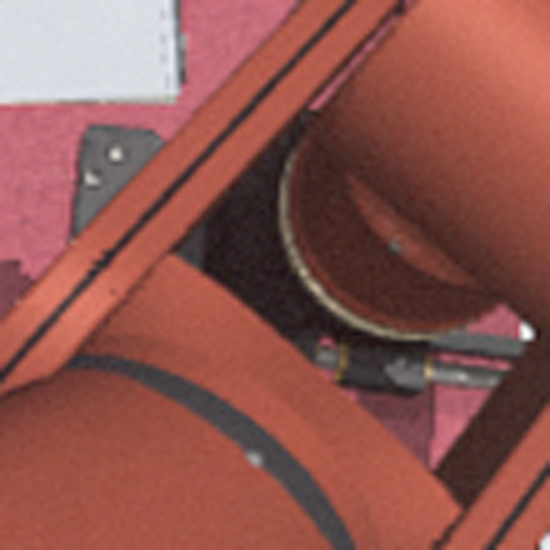

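View pics/s5.png

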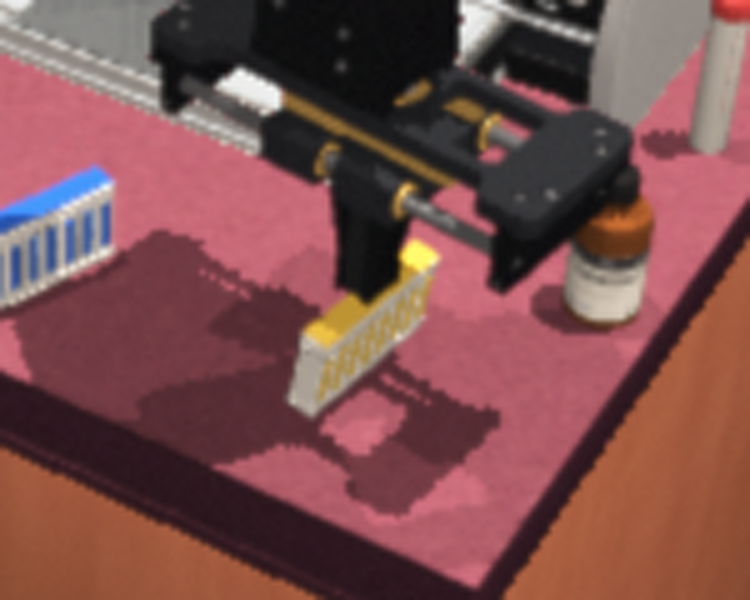

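View pics/w5.png

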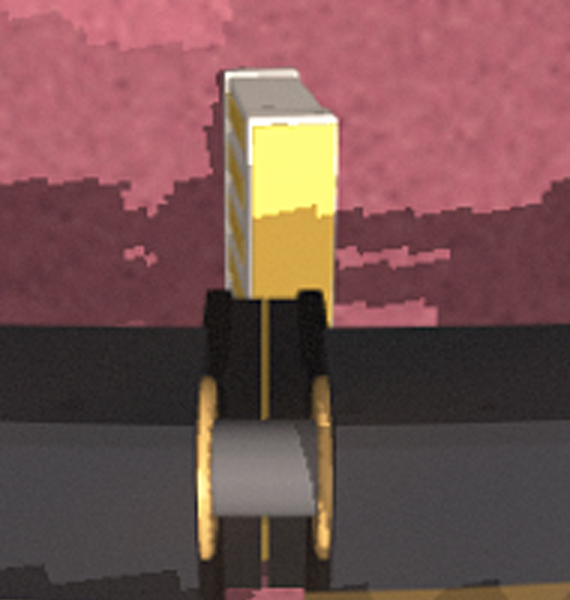

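```bash
python3 - <<'E'
from h import *
from station import *
c=camera("wrist");c["fish"]=True; s=camera("scene")
o,M=pose(); P=o["eef_pos"]
for z in (0,.01,.019,.03): print("scene",z,(proj(s,P+M[:,2]*z)-[320,240])*5, "wrist crop",(proj(c,P+M[:,2]*z)-[230,180])*3)
# strip corners hyp: upright at measured
u=np.array([np.cos(-.158),np.sin(-.158),0]); n=np.array([-u[1],u[0],0])
for z in (0,.044):
  for a in(-1,1):
    for b in (-1,1):
      Q=np.array([.474,-.3513,z])+u*a*.04+n*b*.007; print(z,a,b,((proj(s,Q)-[320,240])*5).round(),((proj(c,Q)-[230,180])*3).round())
print(o["joint_pos"])
E
```

```text
scene 0 [360.04261531 290.72444862] wrist crop [258.55188831 339.41919697]
scene 0.01 [358.46432306 308.0562673 ] wrist crop [258.78046128 315.67696346]
scene 0.019 [357.05755638 323.50449946] wrist crop [258.96922685 296.14724791]
scene 0.03 [355.35552913 342.19509866] wrist crop [259.18068199 274.35235755]
0 -1 -1 [306. 414.] [287. 440.]
0 -1 1 [280. 398.] [221. 440.]
0 1 -1 [418. 319.] [290.  65.]
0 1 1 [392. 304.] [216.  65.]
0.044 -1 -1 [312. 338.] [292. 560.]
0.044 -1 1 [286. 322.] [213. 559.]
0.044 1 -1 [426. 244.] [298. 118.]
0.044 1 1 [400. 230.] [205. 118.]
[-7.71732780e-01  3.28637431e-01  1.75119673e+00  9.57834786e-05
  1.05956529e+00  9.57176216e-01]
```

```bash
python3 - <<'E'
from h import *
import pickle
t,s=pickle.load(open("v0.pkl","rb"))
img=s["img"].copy()[280:430,370:570]; img=cv2.resize(img,None,fx=4,fy=4,interpolation=cv2.INTER_CUBIC)
M=R.from_quat([9.91509413e-01,1.30031305e-01,-6.2e-06,-9.7e-04]).as_matrix(); P=np.array([.16107,-.60324,.21514])
for y in(-.0435,0,.0435):
  for z,col in((0,(0,255,255)),(.019,(0,255,0)),(-.051,(255,0,255))):
    p=(proj(s,P+M[:,1]*y+M[:,2]*z)-[370,280])*4; cv2.circle(img,tuple(int(v) for v in p),4,col,-1)
cv2.imwrite("pics/g0.png",img)
E
```

```text
(no output)
```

View pics/g0.png

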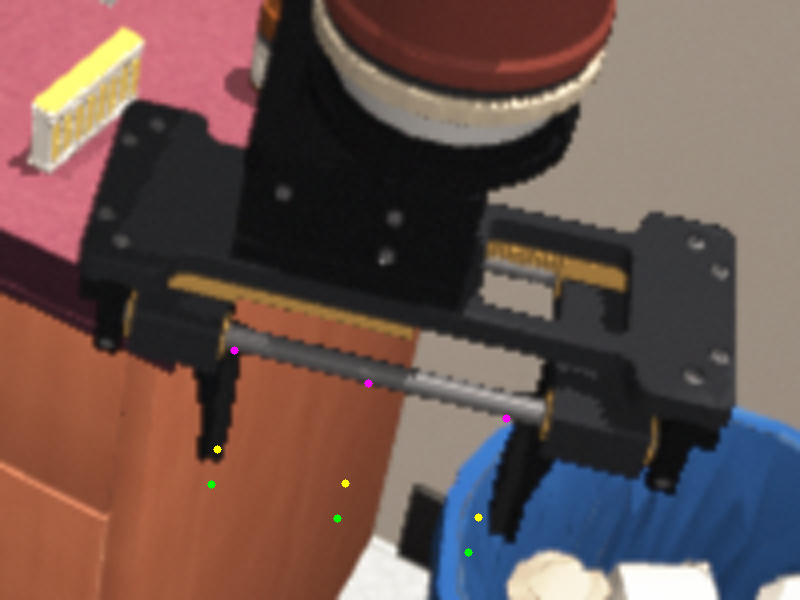

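Emit:
step_arm(
  plan=[
    [[0,0,-2,0,0],[0,0,-2,0,0],[0,0,-4,0,0],[0,0,-10,0,0],[0,0,-20,0,0],[0,0,-12,0,0.5],[0,0,0,0,0.5],[0,0,0,0,0.5]],
  ],
)

```text
time: 4.95
eef_pos: [0.475, -0.3526, 0.0886]
orientation: [0.997, -0.079, 0.001, 0.001]
contact_force: [-0.2, 0.5, -1.1]
opening: 0.0134
```

```bash
python3 - <<'E'
from h import *
from station import *
goto([0.474,-0.3515,0.037],-0.158)
c=camera("wrist"); cv2.imwrite("pics/w6.png",c["img"]); s=camera("scene"); 
cv2.imwrite("pics/s6.png",cv2.resize(s["img"][240:360,320:470],None,fx=5,fy=5,interpolation=cv2.INTER_CUBIC))
import pickle; c["fish"]=True; pickle.dump((c,s,observe()),open("v6.pkl","wb"))
E
```

```text
t 4.95 pos [ 0.475  -0.3526  0.0886] yaw -0.1582 tilt [ 0.002 -0.002 -1.   ]  tool shift mm [-1.2 -1.  51.6] turn -0.0 F [-0.2  0.5 -1.1] open 0.0134
```

View pics/w6.png

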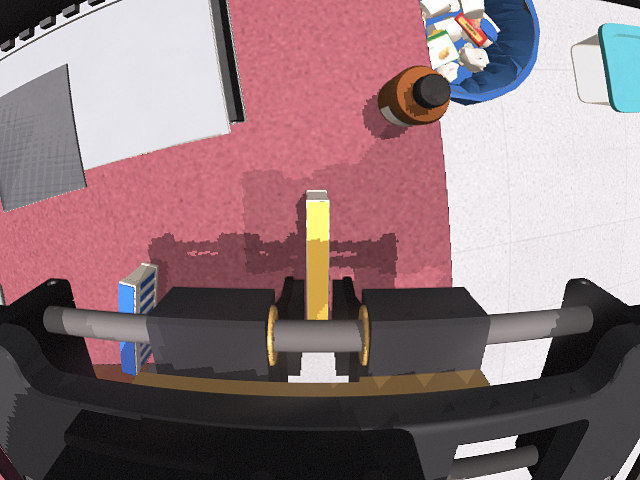

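View pics/s6.png

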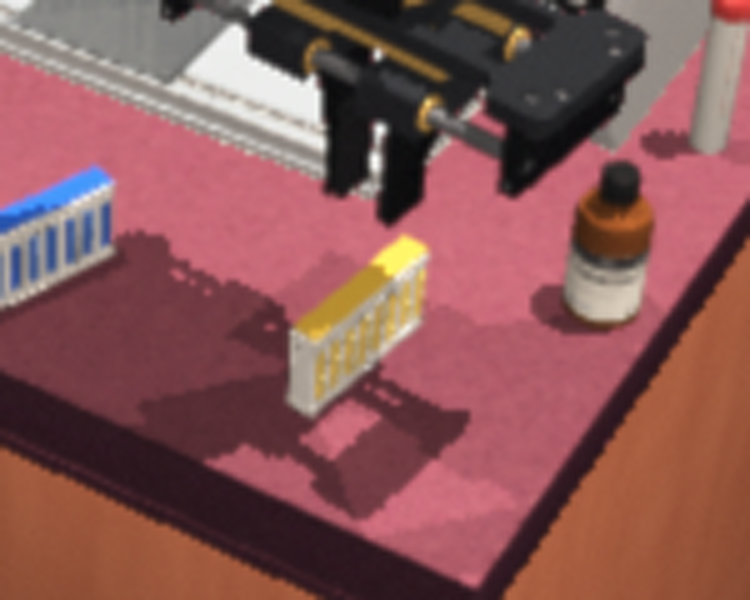

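```bash
python3 - <<'E'
from h import *
import pickle
c,s,o=pickle.load(open("v6.pkl","rb")); M=R.from_quat(o["orientation"]).as_matrix(); P=o["eef_pos"]
img=cv2.resize(s["img"][240:300,370:420],None,fx=12,fy=12,interpolation=cv2.INTER_CUBIC)
w=cv2.resize(c["img"][250:350,260:380],None,fx=6,fy=6,interpolation=cv2.INTER_CUBIC)
for h,col in((-.02,(255,0,255)),(-.01,(255,255,0)),(0,(0,255,255)),(.01,(0,128,255)),(.019,(0,255,0))):
  for x in(-.0095,.0095):
   for y in (-.0072,.0072):
    Q=P+M[:,0]*x+M[:,1]*y+M[:,2]*h
    cv2.circle(img,tuple(int(v) for v in (proj(s,Q)-[370,240]+.5)*12),4,col,-1)
    cv2.circle(w,tuple(int(v) for v in (proj(c,Q)-[260,250]+.5)*6),4,col,-1)
cv2.imwrite("pics/g1.png",img);cv2.imwrite("pics/g2.png",w)
E
```

View pics/g1.png

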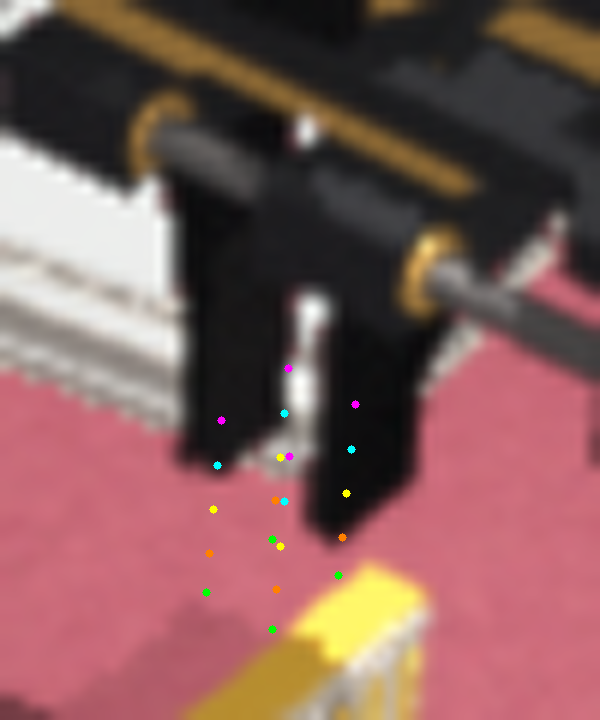

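View pics/g2.png

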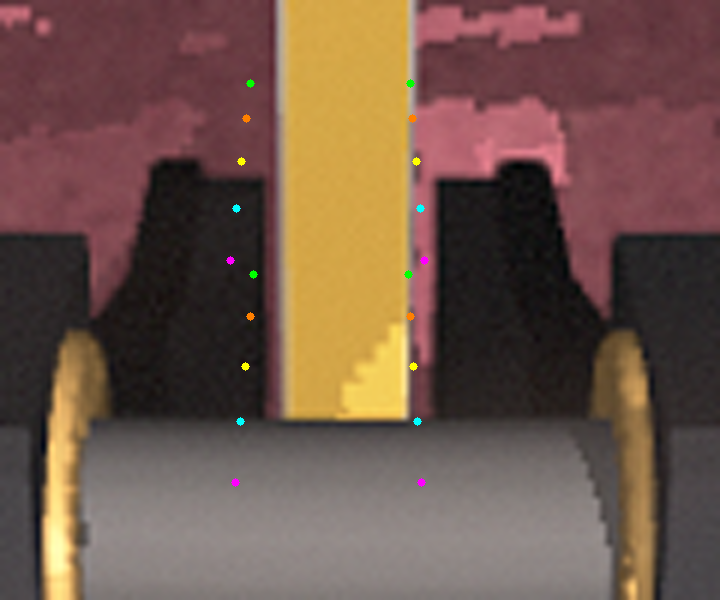

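Both views and the contact show the real fingertips about 5 mm behind the reported TCP, not 19 mm ahead. That's why the jaws shut on top of the foil. The strip is upright again, so I'll go lower, to TCP z = 0.020, where either reading of the fingertip position is safe.

Emit:
step_arm(
  plan=[
    [[-1,0,15,0,0.5],[0,0,20,0,0.5],[0,0,10,0,0.5],[0,0,8,0,0.5],[0,0,5,0,0.5],[0,0,5,0,0.5],[0,0,5,0,0.5],[0,0,0,0,0.5]],
  ],
)

```text
time: 5.72
eef_pos: [0.473, -0.3514, 0.0185]
orientation: [0.997, -0.079, -0.0, -0.0]
contact_force: [-0.5, -0.0, -0.5]
opening: 0.0431
```

```bash
python3 - <<'E'
from h import *
from station import *
goto([0.474,-0.3515,0.020],-0.158)
c=camera("wrist"); cv2.imwrite("pics/w7.png",c["img"]); s=camera("scene"); 
cv2.imwrite("pics/s7.png",cv2.resize(s["img"][240:360,320:470],None,fx=5,fy=5,interpolation=cv2.INTER_CUBIC))
E
```

```text
t 5.72 pos [ 0.473  -0.3514  0.0185] yaw -0.1582 tilt [-6.e-04  6.e-04 -1.e+00]  tool shift mm [ 1.  -0.1 -1.5] turn -0.0 F [-0.5 -0.  -0.5] open 0.0431
```

View pics/w7.png

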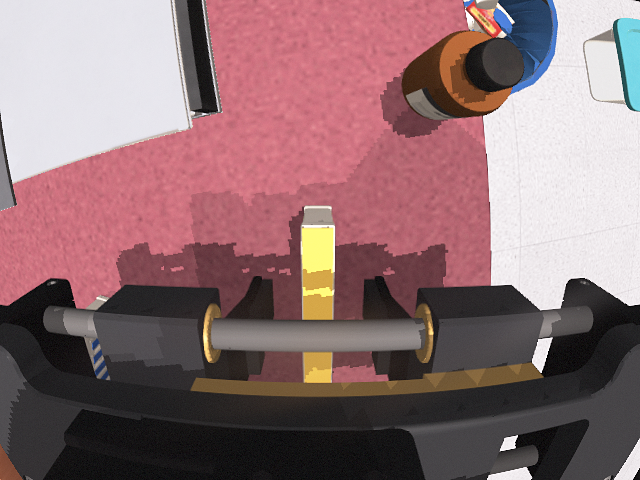

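View pics/s7.png

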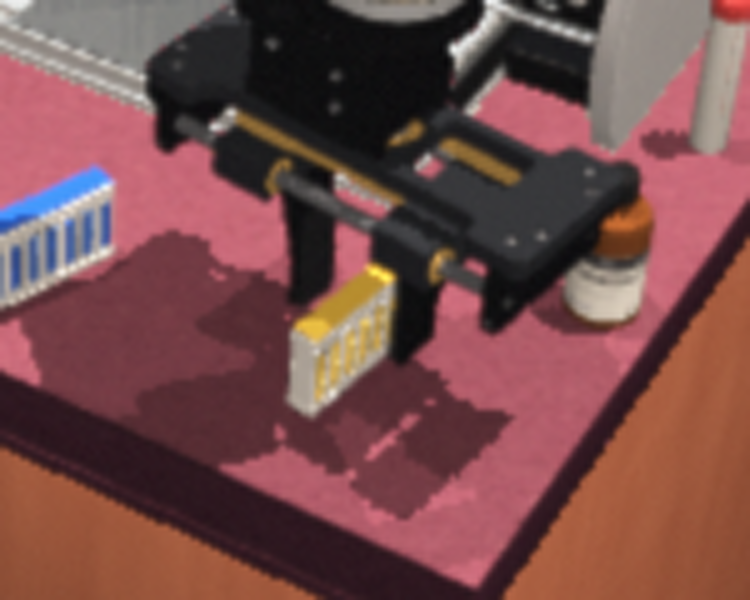

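Emit:
step_arm(
  plan=[
    [[1,0,3,0,0.5],[0,0,0,0,0.2],[0,0,0,0,0],[0,0,0,0,0],[0,0,0,0,0],[0,0,0,0,0],[0,0,0,0,0],[0,0,0,0,0]],
  ],
  newtons=25,
)

```text
time: 6.48
eef_pos: [0.4742, -0.3518, 0.0163]
orientation: [0.997, -0.079, 0.0, 0.0]
contact_force: [0.4, 0.6, -0.4]
opening: 0.0137
```

```bash
python3 - <<'E'
from h import *
from station import *
goto([0.474,-0.3515,0.015],-0.158)
c=camera("wrist"); cv2.imwrite("pics/w8.png",c["img"]); s=camera("scene"); 
cv2.imwrite("pics/s8.png",cv2.resize(s["img"][240:360,320:470],None,fx=5,fy=5,interpolation=cv2.INTER_CUBIC))
E
```

```text
t 6.48 pos [ 0.4742 -0.3518  0.0163] yaw -0.1582 tilt [ 0. -0. -1.]  tool shift mm [-0.3 -0.3  1.3] turn -0.0 F [ 0.4  0.6 -0.4] open 0.0137
```

View pics/w8.png

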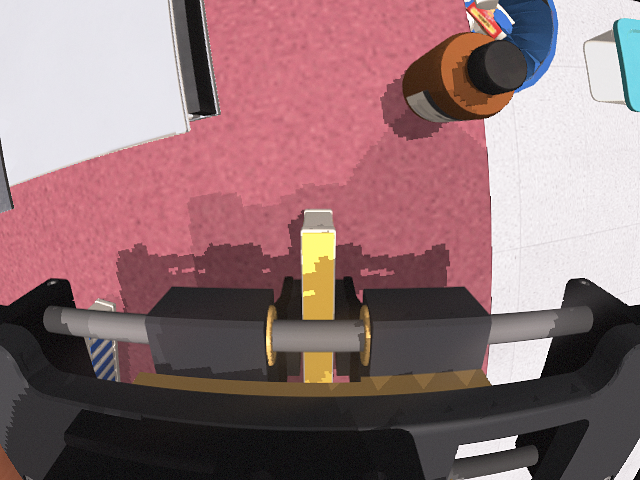

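View pics/s8.png

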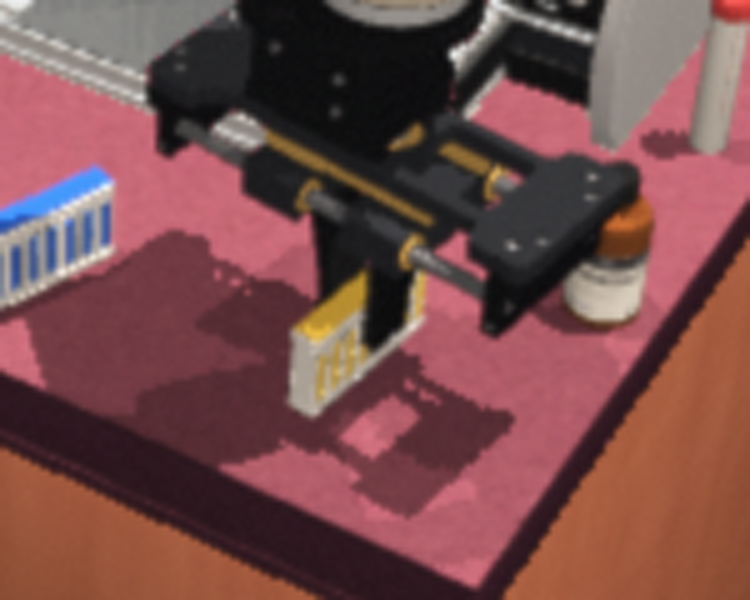

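Gripped: the opening reads 13.7 mm. Next I'll lift and carry it.

Emit:
step_arm(
  plan=[
    [[0,0,-4,0,0],[0,0,-10,0,0],[0,0,-20,0,0],[0,0,-25,0,0],[0,0,-25,0,0],[0,0,-20,0,0],[0,0,0,0,0],[0,0,0,0,0]],
  ],
)

```text
time: 7.25
eef_pos: [0.4752, -0.3528, 0.1226]
orientation: [0.997, -0.079, 0.002, 0.001]
contact_force: [-0.2, -0.8, -0.2]
opening: 0.0139
```

```bash
python3 - <<'E'
from h import *
from station import *
goto([0.455,0.0166,0.12],1.313)
c=camera("wrist"); c["fish"]=True; cv2.imwrite("pics/w9.png",c["img"]); s=camera("scene"); 
cv2.imwrite("pics/s9.png",cv2.resize(s["img"][200:320,320:470],None,fx=5,fy=5,interpolation=cv2.INTER_CUBIC))
import pickle; pickle.dump((c,observe()),open("w9.pkl","wb"))
E
```

```text
t 7.25 pos [ 0.4752 -0.3528  0.1226] yaw -0.1581 tilt [ 0.003  -0.0029 -1.    ]  tool shift mm [ -78.2 -361.6    1.4] turn -1.471 F [-0.2 -0.8 -0.2] open 0.0139
```

View pics/w9.png

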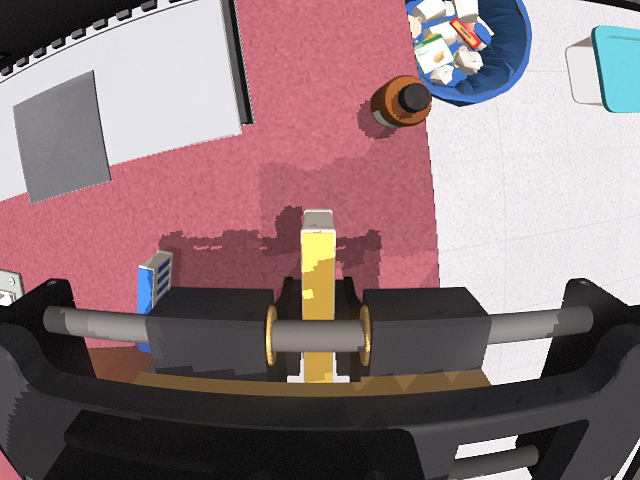

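View pics/s9.png

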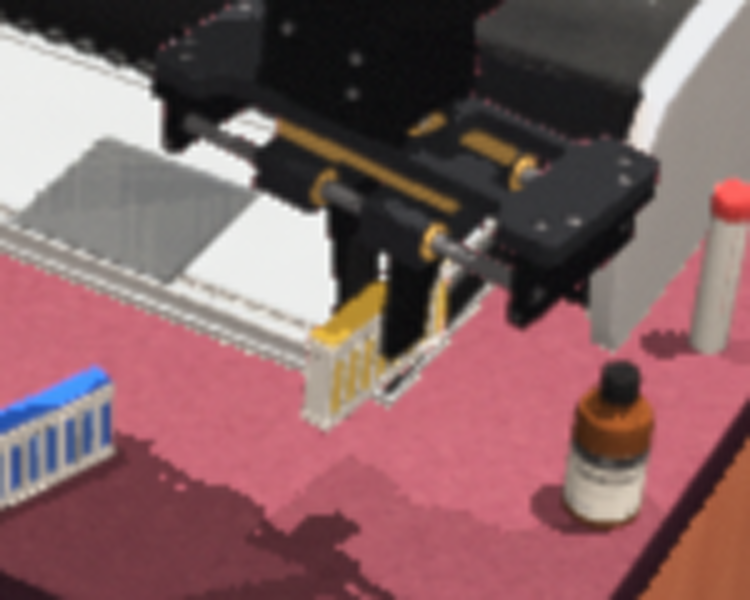

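The strip is held level and hasn't moved in the fingers. I'll carry it towards the magazine.

Emit:
step_arm(
  plan=[
    [[-6,-28,0,0,0],[-7,-34,0,0,0],[-7,-34,0,0,0],[-7,-34,0,0,0],[-7,-34,0,0,0],[-7,-34,0,0,0],[-7,-34,0,0,0],[-7,-34,0,0,0]],
  ],
)

```text
time: 8.02
eef_pos: [0.4601, -0.0785, 0.1186]
orientation: [0.997, -0.079, -0.002, -0.0]
contact_force: [0.2, -0.3, -0.4]
opening: 0.014
```

Emit:
step_arm(
  plan=[
    [[-7,-34,0,0,0],[-7,-32,0,0,0],[-6,-20,0,0,0],[-3,-9.6,0,0,0],[0,0,0,-0.12,0],[0,0,0,-0.12,0],[0,0,0,-0.12,0],[0,0,0,-0.12,0]],
  ],
)

```text
time: 8.68
eef_pos: [0.4533, 0.0172, 0.119]
orientation: [0.987, 0.163, -0.001, -0.0]
contact_force: [0.9, -0.0, -1.2]
opening: 0.0138
```

Emit:
step_arm(
  plan=[
    [[0,0,0,-0.12,0],[0,0,0,-0.12,0],[0,0,0,-0.12,0],[0,0,0,-0.12,0],[0,0,0,-0.12,0],[0,0,0,-0.12,0],[0,0,0,-0.12,0],[0,0,0,-0.12,0]],
  ],
)

```text
time: 9.35
eef_pos: [0.4533, 0.017, 0.119]
orientation: [0.8, 0.6, -0.001, -0.001]
contact_force: [-0.9, -0.4, -0.6]
opening: 0.014
```

```bash
python3 - <<'E'
from h import *
from station import *
goto([0.455,0.0166,0.12],1.313)
c=camera("wrist"); c["fish"]=True; cv2.imwrite("pics/w10.png",c["img"])
import pickle; pickle.dump((c,observe()),open("w10.pkl","wb"))
E
```

```text
t 9.35 pos [0.4533 0.017  0.119 ] yaw 1.2872 tilt [-2.4e-03 -1.0e-04 -1.0e+00]  tool shift mm [ 0.1  1.7 -1. ] turn -0.026 F [-0.9 -0.4 -0.6] open 0.014
```

View pics/w10.png

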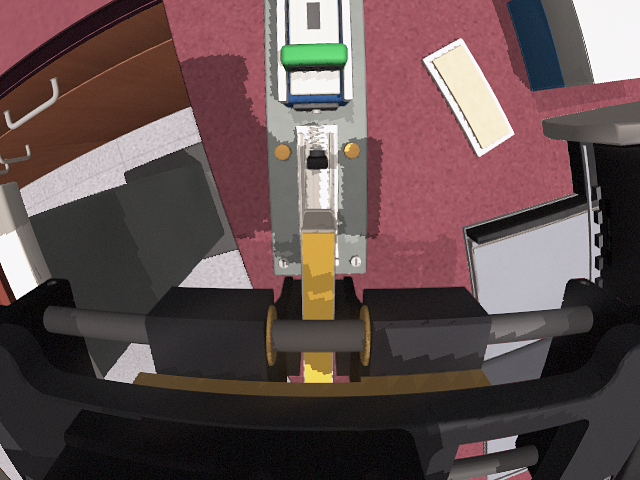

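The wrist view shows the brass screws at about (282,152) and (351,150). The follower is near (317,158), the green grip near (314,55), and the strip end spans x 302–335. I'll work out the alignment.

```bash
cat > meas.py <<'E'
from h import *
def blob(c,box,lo,hi):
    x0,y0,x1,y1=box; m=mask(c["img"][y0:y1,x0:x1],lo,hi); k,l,st,ce=cv2.connectedComponentsWithStats(m); i=1+np.argmax(st[1:,4]); return ce[i]+[x0,y0],st[i]
def foil(c,o,box,z):
    x0,y0,x1,y1=box; m=mask(c["img"][y0:y1,x0:x1],(18,110,90),(35,255,255))
    M=R.from_quat(o["orientation"]).as_matrix(); mids=[]
    for r in range(0,y1-y0):
        xs=np.nonzero(m[r])[0]
        if len(xs)>15:
            a=onz(c,x0+xs.min()-.5,y0+r,z);b=onz(c,x0+xs.max()+.5,y0+r,z); mids.append([*(M.T@((a+b)/2-o["eef_pos"]))[:2],np.linalg.norm(a-b)])
    return np.array(mids)
E
python3 - <<'E'
from meas import *
import pickle
c,o=pickle.load(open("w10.pkl","rb"))
a,sa=blob(c,(270,140,296,165),(12,110,90),(32,255,255)); b,sb=blob(c,(338,138,364,163),(12,110,90),(32,255,255)); print(a,sa,b,sb)
z=.0145
A=onz(c,*a,z);B=onz(c,*b,z); d=B-A; print(A,B,np.linalg.norm(d[:2])); mid=(A+B)/2
# b = right in image (tool +y = mag -y side). x_mag = perpendicular
xm=np.array([-d[1],d[0]])/np.linalg.norm(d[:2]); print("xmag",xm,"yaw",np.arctan2(xm[1],xm[0]),"centre",mid[:2]-xm*.035)
g,sg=blob(c,(270,35,360,75),(45,100,40),(85,255,255)); print("grip",g,sg,onz(c,*g,.089))
f=foil(c,o,(290,225,345,275),o["eef_pos"][2]-.0163+.044); print(f[::6].round(4)); p=np.polyfit(f[:,0],f[:,1],1); print("strip in tool: y at x=0",p[1],"slope",p[0],"width",f[:,2].mean())
f=foil(c,o,(290,225,345,275),o["eef_pos"][2]-.0163+.044)
# far end row
E
```

```text
[282.18274112 151.60913706] [  5   4  16  16 197] [351.48205128 150.03589744] [  6   5  16  15 195]
[0.44650403 0.08434508 0.0145    ] [0.495465   0.07129016 0.0145    ] 0.0506715660860933
xmag [0.25763805 0.9662415 ] yaw 1.3102193987546464 centre [0.46196718 0.04399917]
grip [313.49823071  54.61783439] [  11    8   66   28 1413] [0.48505252 0.13134493 0.089     ]
[[0.0371 0.0009 0.0126]
 [0.0347 0.0009 0.0126]
 [0.0322 0.0009 0.0127]
 [0.0297 0.0009 0.0128]
 [0.0271 0.0011 0.0124]
 [0.0246 0.0011 0.0125]
 [0.022  0.001  0.0126]]
strip in tool: y at x=0 0.0010714348949107924 slope -0.004059367458278308 width 0.012584163820689817
```

```bash
python3 - <<'E'
from meas import *
import pickle
c,o=pickle.load(open("w10.pkl","rb"))
cv2.imwrite("pics/w10z.png",cv2.resize(c["img"][100:290,260:380],None,fx=4,fy=4,interpolation=cv2.INTER_CUBIC)[:600])
cv2.imwrite("pics/w10z.png",cv2.resize(c["img"][110:260,260:380],None,fx=4,fy=4,interpolation=cv2.INTER_CUBIC))
E
```

```text
(no output)
```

View pics/w10z.png

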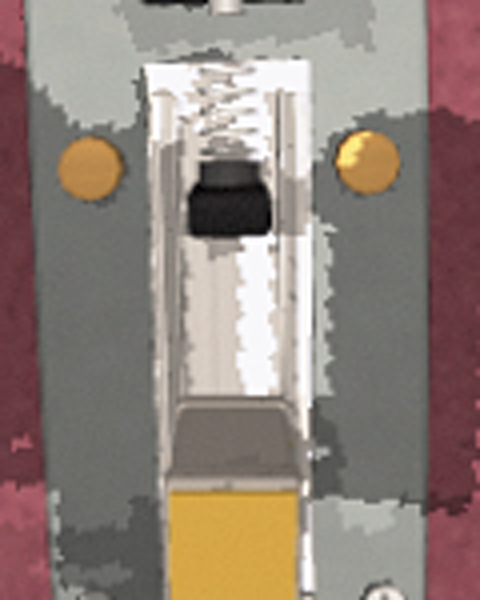

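```bash
cat >> meas.py <<'E'
C=np.array([.4621,.0443]); XM=np.array([np.cos(1.311),np.sin(1.311)]); YM=np.array([-XM[1],XM[0]])
def mag(P): d=np.array(P)[:2]-C; return np.array([d@XM,d@YM])
def tgt(x,y=0): return C+XM*x+YM*y
E
python3 - <<'E'
from meas import *
import pickle
c,o=pickle.load(open("w10.pkl","rb"))
print("eef mag",mag(o["eef_pos"]))
print("follower face",mag(onz(c,317.5,168.75,.043)), "grip",mag(onz(c,313.5,54.6,.089)),"housing front top",mag(onz(c,314,101,.05)))
print("channel walls at z=.023: L",mag(onz(c,260+160/4,110+300/4,.023)),"R",mag(onz(c,260+315/4,110+300/4,.023)),"inner floor L",mag(onz(c,260+182/4,110+300/4,.010)),"R",mag(onz(c,260+280/4,110+300/4,.01)))
# strip ends
import pickle
z=o["eef_pos"][2]-.0163
for r in (229,231,233): print(mag(onz(c,318,r,z+.044)))
from h import *
goto([*tgt(-.028,0.001),.12],1.311)
E
```

```text
eef mag [-0.02864566  0.00149941]
follower face [ 0.02392477 -0.00028338] grip [0.09002998 0.00017698] housing front top [0.06807536 0.00086443]
channel walls at z=.023: L [0.01063044 0.01262114] R [ 0.00999754 -0.01515977] inner floor L [0.00873151 0.00916596] R [ 0.00830408 -0.00925146]
[ 0.01008566 -0.00036139]
[ 0.00927409 -0.00034254]
[ 0.00846017 -0.00032364]
t 9.4 pos [0.4533 0.017  0.119 ] yaw 1.2944 tilt [-0.0025 -0.     -1.    ]  tool shift mm [ 0.7  0.5 -1. ] turn -0.017 F [-0.5  0.1  0. ] open 0.0135
```

Emit:
step_arm(
  plan=[
    [[0,0.5,10,-0.013,0],[0,0,20,0,0],[0,0,20,0,0],[0,0,8,0,0],[0,0,0,0,0],[0,0,0,0,0]],
  ],
)

```text
time: 9.9
eef_pos: [0.454, 0.0173, 0.0616]
orientation: [0.798, 0.602, -0.001, -0.001]
contact_force: [-0.4, -0.1, 0.9]
opening: 0.014
```

```bash
cat > look.py <<'E'
from meas import *
from station import *
import pickle,sys
n=sys.argv[1]
c=camera("wrist"); c["fish"]=True; o=observe(); pickle.dump((c,o),open(n+".pkl","wb"))
cv2.imwrite(f"pics/{n}.png",cv2.resize(c["img"][90:290,240:400],None,fx=3,fy=3,interpolation=cv2.INTER_CUBIC))
try:
    f=foil(c,o,(285,225,350,275),o["eef_pos"][2]-.0163+.044); p=np.polyfit(f[:,0],f[:,1],1); print("strip in tool: y0",p[1],"slope",p[0],"w",f[:,2].mean())
except Exception as e: print(e)
print("eef mag",mag(o["eef_pos"]))
goto([*tgt(-.028,0.001),.0343],1.311)
E
python3 look.py w11
```

```text
strip in tool: y0 0.00033281891463520977 slope -0.015304592310029197 w 0.012520989205710495
eef mag [-2.79818883e-02  2.32132496e-05]
t 9.95 pos [0.4549 0.0173 0.0625] yaw 1.2936 tilt [ 1.e-04 -1.e-04 -1.e+00]  tool shift mm [-0.  -1.  28.2] turn -0.017 F [ 0.1 -0.3 -0.7] open 0.0137
```

View pics/w11.png

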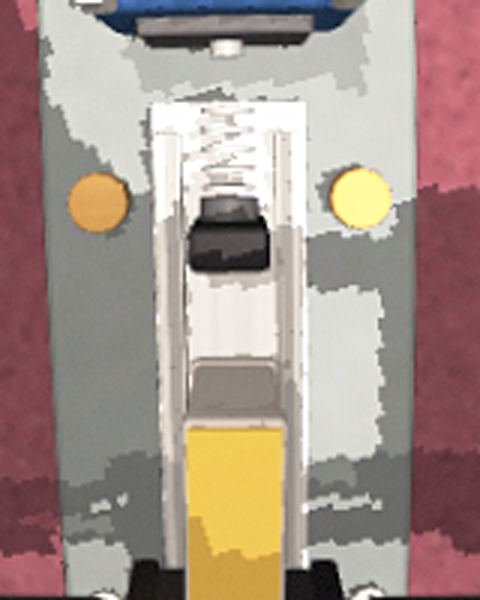

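```bash
python3 - <<'E'
from meas import *
import pickle
c,o=pickle.load(open("w11.pkl","rb"))
a,_=blob(c,(260,140,290,170),(12,90,80),(32,255,255)); b,_=blob(c,(346,140,376,170),(12,90,80),(32,255,255)); print(a,b)
A=onz(c,*a,.015);B=onz(c,*b,.015);d=B-A; print(mag(A),mag(B),np.linalg.norm(d),"yaw",np.arctan2(d[0],-d[1]))
w=lambda x,y,z: mag(onz(c,240+x/3,90+y/3,z)).round(4)
print("follower",w(190,270,.043),w(269,270,.043),"floor edges",w(190,340,.010),w(277,340,.01))
z=o["eef_pos"][2]-.0163
print("strip nose top",w(187,418,z+.044),w(283,418,z+.044),"low",w(187,590,z+.044),w(283,590,z+.044),"nose bottom",w(192,360,z),w(277,360,z))
E
```

```text
[272.59327217 157.12232416] [359.45079365 155.49206349]
[0.03469492 0.02523923] [ 0.03474306 -0.02497579] 0.05021504844994438 yaw 1.3119586377227623
follower [0.0243 0.0066] [ 0.024  -0.0068] floor edges [0.006  0.0083] [ 0.0057 -0.0092]
strip nose top [0.0108 0.0055] [ 0.0106 -0.007 ] low [-0.0135  0.0062] [-0.0137 -0.0069] nose bottom [0.0094 0.0065] [ 0.0091 -0.0078]
```

Emit:
step_arm(
  plan=[
    [[0,-0.2,6,-0.014,0],[0,0,8,0,0],[0,0,8,0,0],[0,0,5,0,0],[0,0,1,0,0],[0,0,0,0,0],[0,0,0,0,0]],
  ],
)

```text
time: 10.53
eef_pos: [0.4545, 0.0175, 0.0342]
orientation: [0.793, 0.609, -0.0, -0.0]
contact_force: [-0.1, -0.8, -0.8]
opening: 0.0139
```

```bash
python3 look.py w12
```

```text
strip in tool: y0 0.0007770326624653191 slope -0.009200224139941449 w 0.012548953337625771
eef mag [-0.02785069  0.00033074]
t 10.58 pos [0.4546 0.0175 0.0344] yaw 1.3088 tilt [ 3.e-04 -1.e-04 -1.e+00]  tool shift mm [-0.2 -0.7  0.1] turn -0.002 F [0.5 0.1 0.2] open 0.0135
```

View pics/w12.png

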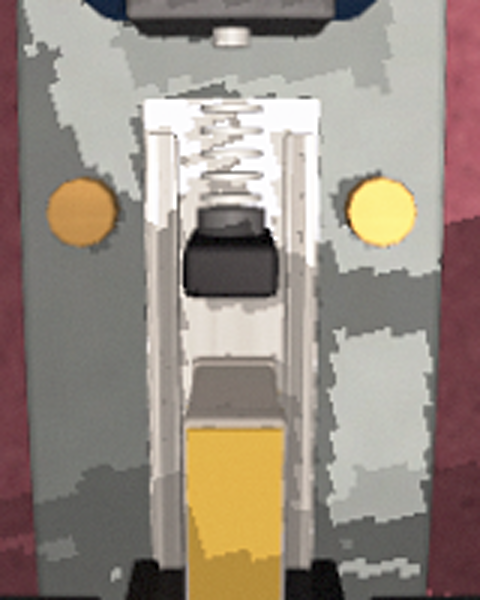

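Emit:
step_arm(
  plan=[
    [[2,-0.3,0,0,0],[3,0,0,0,0],[3,0,0,0,0],[2,0,0,0,0],[1,0,0,0,0],[0,0,0,0,0]],
  ],
)

```text
time: 11.08
eef_pos: [0.4571, 0.0285, 0.0343]
orientation: [0.793, 0.609, 0.0, 0.0]
contact_force: [0.2, -0.5, 0.0]
opening: 0.0133
```

Emit:
step_arm(
  plan=[
    [[1,0,0,0,0],[0,0,0,0,0]],
  ],
)

```text
time: 11.25
eef_pos: [0.4573, 0.0293, 0.0342]
orientation: [0.793, 0.609, 0.0, -0.0]
contact_force: [-0.5, 0.4, -0.1]
opening: 0.0141
```

Emit:
step_arm(
  plan=[
    [[1,0,0,0,0],[0,0,0,0,0]],
  ],
)

```text
time: 11.42
eef_pos: [0.4575, 0.0302, 0.0342]
orientation: [0.793, 0.609, 0.0, -0.0]
contact_force: [0.6, 1.1, -0.6]
opening: 0.0137
```

```bash
python3 look.py w13
```

```text
strip in tool: y0 0.0011572902904955725 slope -0.014816636736460215 w 0.012617240681153809
eef mag [-0.01485866  0.00081309]
t 11.47 pos [0.4575 0.0301 0.0342] yaw 1.3088 tilt [-0.  0. -1.]  tool shift mm [-13.1  -0.2  -0.1] turn -0.002 F [-0.2  0.4  0.2] open 0.0138
```

View pics/w13.png

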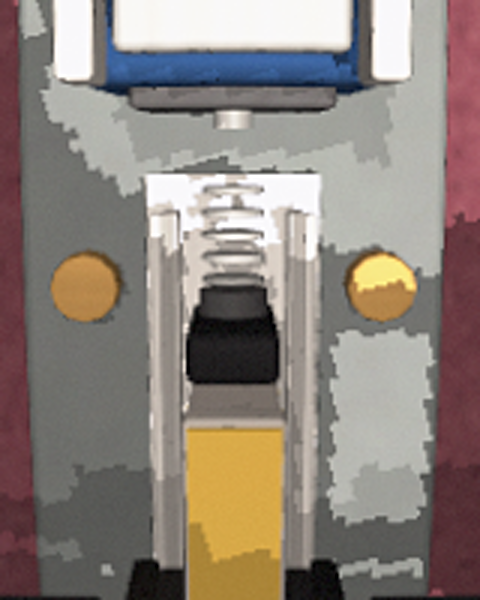

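Emit:
step_arm(
  plan=[
    [[1,0,0,0,0],[0,0,0,0,0]],
  ],
)

```text
time: 11.63
eef_pos: [0.4577, 0.0306, 0.0343]
orientation: [0.793, 0.609, -0.0, 0.0]
contact_force: [0.1, -3.2, -0.4]
opening: 0.0137
```

Emit:
step_arm(
  plan=[
    [[1,0,0,0,0],[0,0,0,0,0]],
  ],
)

```text
time: 11.8
eef_pos: [0.458, 0.0317, 0.0342]
orientation: [0.793, 0.609, -0.0, 0.0]
contact_force: [-1.4, -3.5, 0.2]
opening: 0.0137
```

Emit:
step_arm(
  plan=[
    [[1,0,0,0,0],[0,0,0,0,0]],
  ],
)

```text
time: 11.97
eef_pos: [0.4582, 0.0328, 0.0342]
orientation: [0.793, 0.609, -0.0, 0.0]
contact_force: [-0.7, -5.4, 0.2]
opening: 0.0141
```

Emit:
step_arm(
  plan=[
    [[1,0,0,0,0],[0,0,0,0,0]],
  ],
)

```text
time: 12.13
eef_pos: [0.4585, 0.0338, 0.0342]
orientation: [0.793, 0.609, -0.0, 0.0]
contact_force: [-1.4, -5.0, -0.4]
opening: 0.014
```

Emit:
step_arm(
  plan=[
    [[1,0,0,0,0],[1,0,0,0,0],[1,0,0,0,0],[0,0,0,0,0],[0,0,0,0,0]],
  ],
)

```text
time: 12.55
eef_pos: [0.4592, 0.0364, 0.0342]
orientation: [0.793, 0.609, -0.0, 0.0]
contact_force: [-1.3, -6.5, 1.2]
opening: 0.0137
```

Emit:
step_arm(
  plan=[
    [[1,0,0,0,0],[1,0,0,0,0],[1,0,0,0,0],[0,0,0,0,0],[0,0,0,0,0]],
  ],
)

```text
time: 12.97
eef_pos: [0.4599, 0.039, 0.0342]
orientation: [0.793, 0.609, -0.001, 0.0]
contact_force: [-2.4, -8.1, 2.1]
opening: 0.0133
```

```bash
python3 look.py w14; python3 -c "
from meas import *;import numpy as np
for p in([.4577,.0305],[.4585,.0338]): print(mag(p))
from station import *
for i in range(1): print(observe()['contact_force'][:2]@XM)"
```

```text
strip in tool: y0 0.0009096981568594427 slope -0.007933574051222523 w 0.012563925197372124
eef mag [-0.00570818  0.00075944]
t 13.02 pos [0.4599 0.039  0.0342] yaw 1.3092 tilt [-6.0e-04 -1.5e-03 -1.0e+00]  tool shift mm [-22.3  -0.2  -0. ] turn -0.002 F [-2.  -8.2  1.4] open 0.0139
[-0.01446719  0.00070735]
[-0.01107243  0.00078191]
-8.445778781155008
```

View pics/w14.png

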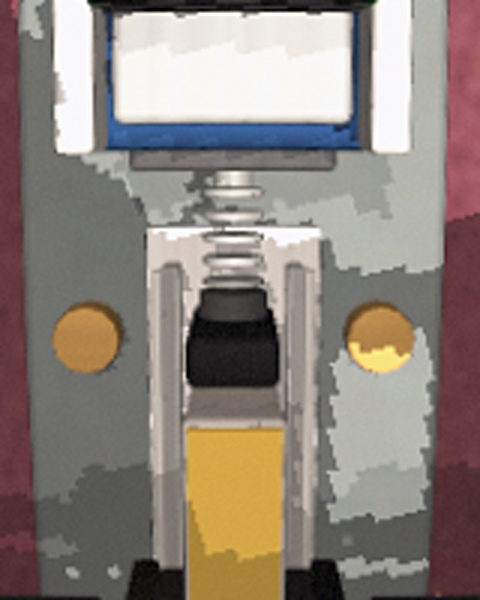

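Emit:
step_arm(
  plan=[
    [[1,0,0,0,0],[0.4,0,0,0,0],[0,0,0,0,0],[0,0,1.5,0,0],[0,0,1.5,0,0],[0,0,0,0,0],[0,0,0,0,0]],
  ],
)

```text
time: 13.6
eef_pos: [0.4607, 0.0401, 0.0315]
orientation: [0.793, 0.609, -0.001, 0.001]
contact_force: [-2.5, -8.9, 1.8]
opening: 0.0135
```

Emit:
step_arm(
  plan=[
    [[0,0,1.5,0,0],[0,0,1,0,0],[0,0,0,0,0]],
  ],
)

```text
time: 13.85
eef_pos: [0.4609, 0.0401, 0.0291]
orientation: [0.793, 0.609, -0.0, 0.001]
contact_force: [-1.6, -7.8, 3.0]
opening: 0.0141
```

Emit:
step_arm(
  plan=[
    [[0,0,1,0,0],[0,0,0.5,0,0],[0,0,0,0,0]],
  ],
)

```text
time: 14.1
eef_pos: [0.4609, 0.0401, 0.0277]
orientation: [0.793, 0.609, -0.0, 0.001]
contact_force: [-2.3, -8.3, 3.5]
opening: 0.0138
```

Emit:
step_arm(
  plan=[
    [[0,0,0.7,0,0],[0,0,0,0,0],[0,0,0,0,0]],
  ],
)

```text
time: 14.35
eef_pos: [0.461, 0.0401, 0.0271]
orientation: [0.793, 0.609, -0.0, 0.001]
contact_force: [-2.1, -8.3, 4.1]
opening: 0.0141
```

Emit:
step_arm(
  plan=[
    [[0,0,0.6,0,0],[0,0,0,0,0],[0,0,0,0,0]],
  ],
)

```text
time: 14.6
eef_pos: [0.461, 0.0401, 0.0265]
orientation: [0.793, 0.609, -0.0, 0.001]
contact_force: [-2.0, -9.0, 3.5]
opening: 0.014
```

```bash
python3 look.py w15; python3 - <<'E'
from station import *
import cv2
s=camera("scene"); cv2.imwrite("pics/s15.png",cv2.resize(s["img"][180:290,190:320],None,fx=5,fy=5,interpolation=cv2.INTER_CUBIC))
E
```

```text
strip in tool: y0 0.0009809559705988586 slope -0.009943745438318115 w 0.012573583125204502
eef mag [-4.36299935e-03 -2.39136347e-05]
t 14.65 pos [0.461  0.0401 0.0265] yaw 1.3091 tilt [ 8.0e-04 -1.9e-03 -1.0e+00]  tool shift mm [-23.7  -1.   -7.8] turn -0.002 F [-2.  -8.7  4.3] open 0.0138
```

View pics/s15.png

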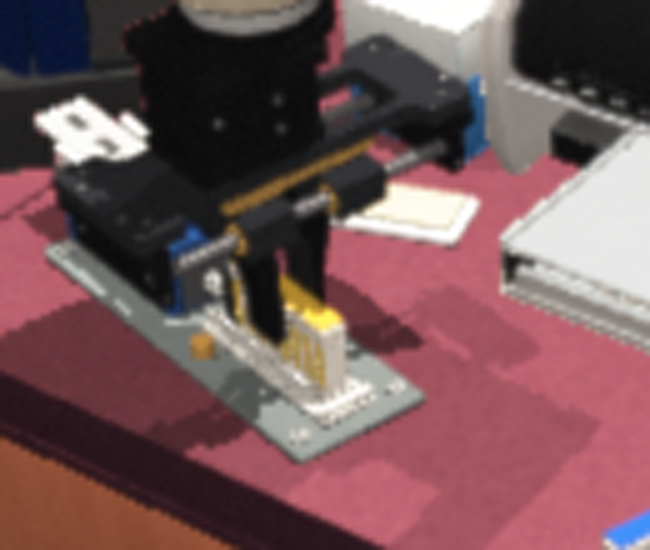

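View pics/w15.png

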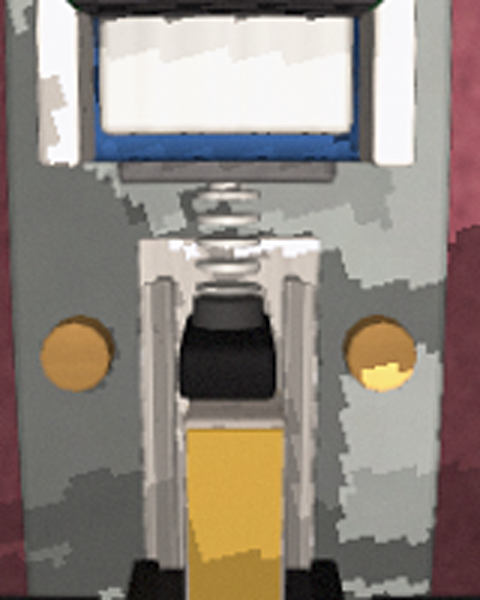

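Emit:
step_arm(
  plan=[
    [[0,-0.4,0.5,0,0],[0,0,0,0,0],[0,0,0,0,0]],
  ],
)

```text
time: 14.95
eef_pos: [0.461, 0.0401, 0.0263]
orientation: [0.793, 0.609, 0.0, 0.001]
contact_force: [-1.8, -9.9, 5.5]
opening: 0.0138
```

Emit:
step_arm(
  plan=[
    [[0,0,0.5,0,0],[0,0,0,0,0],[0,0,0,0,0]],
  ],
)

```text
time: 15.2
eef_pos: [0.461, 0.0401, 0.0262]
orientation: [0.793, 0.609, -0.0, 0.001]
contact_force: [-4.3, -9.0, 9.1]
opening: 0.0134
```

Emit:
step_arm(
  plan=[
    [[0,0,0,0,0.2],[0,0,0,0,0.4],[0,0,0,0,0.5],[0,0,0,0,0.5],[0,0,0,0,0.5],[0,0,0,0,0.5],[0,0,0,0,0.5],[0,0,0,0,0.5]],
  ],
)

```text
time: 15.87
eef_pos: [0.4601, 0.0413, 0.0249]
orientation: [0.793, 0.609, 0.0, -0.0]
contact_force: [0.6, 0.3, 0.5]
opening: 0.0426
```

```bash
python3 look.py w16; python3 - <<'E'
from station import *
import cv2
s=camera("scene"); cv2.imwrite("pics/s16.png",cv2.resize(s["img"][180:290,190:320],None,fx=5,fy=5,interpolation=cv2.INTER_CUBIC))
E
```

```text
strip in tool: y0 0.0023169742703701176 slope -0.017442855577577427 w 0.012771327971156498
eef mag [-0.00342771  0.00120671]
t 15.92 pos [0.4601 0.0413 0.0249] yaw 1.3088 tilt [-1.e-04  1.e-04 -1.e+00]  tool shift mm [-24.6   0.3  -9.4] turn -0.002 F [-0.6  0.4  0.2] open 0.0432
```

View pics/s16.png

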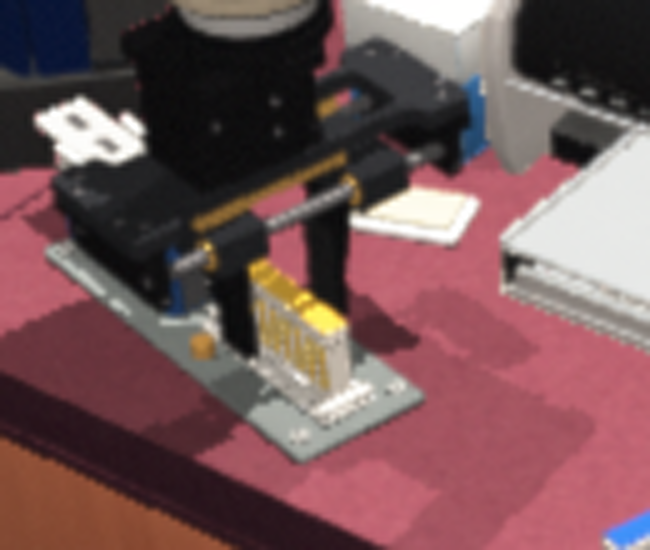

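View pics/w16.png

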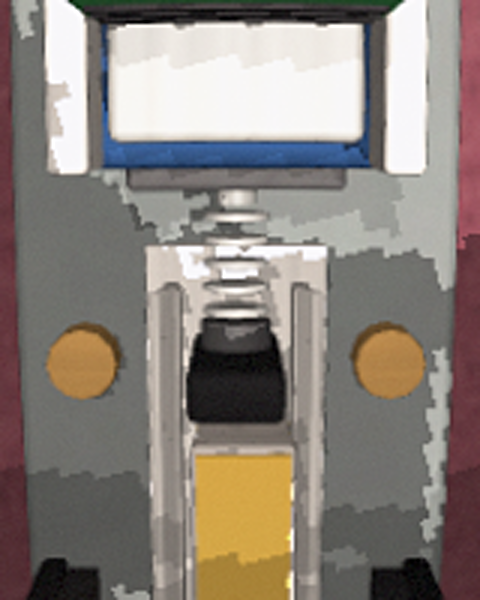

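Released: the strip slid back about 2 mm onto the lip and the follower is still pressing. I'll raise the arm and check from above.

Emit:
step_arm(
  plan=[
    [[0,0,-5,0,0.5],[0,0,-15,0,0.5],[0,0,-25,0,0.5],[0,0,-30,0,0.6],[0,0,-25,0,0.7],[0,0,-10,0,0.7],[0,0,0,0,0.7]],
  ],
)

```text
time: 16.55
eef_pos: [0.4624, 0.0411, 0.1382]
orientation: [0.793, 0.609, 0.002, 0.002]
contact_force: [0.1, 0.8, 0.4]
opening: 0.0585
```

```bash
python3 look.py w17; python3 - <<'E'
from meas import *
from station import *
s=camera("scene"); cv2.imwrite("pics/s17.png",cv2.resize(s["img"][180:290,190:320],None,fx=5,fy=5,interpolation=cv2.INTER_CUBIC))
import pickle
c,o=pickle.load(open("w17.pkl","rb")); cv2.imwrite("pics/w17f.png",c["img"])
E
```

```text
strip in tool: y0 0.0011554549457514932 slope 0.0002252753522422984 w 0.007227980836892938
eef mag [-0.00334883  0.00025431]
t 16.6 pos [0.461  0.0411 0.1359] yaw 1.3088 tilt [ 2.9e-03 -2.0e-04 -1.0e+00]  tool shift mm [-24.7  -1.  101.6] turn -0.002 F [-1.1  0.4 -1.1] open 0.0597
```

View pics/s17.png

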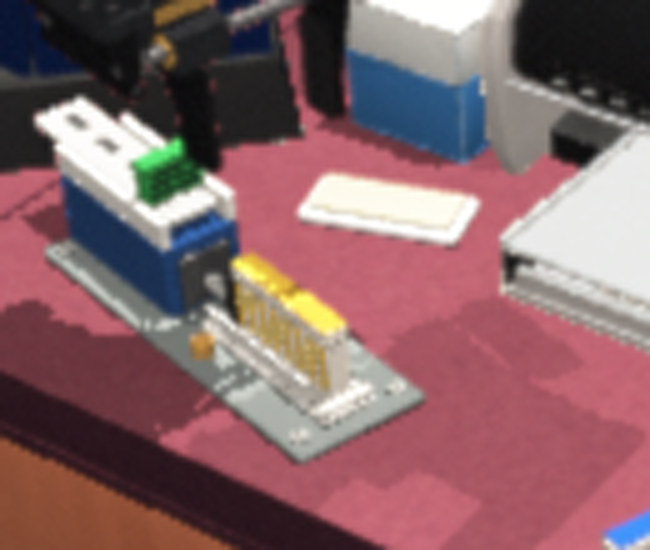

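View pics/w17f.png

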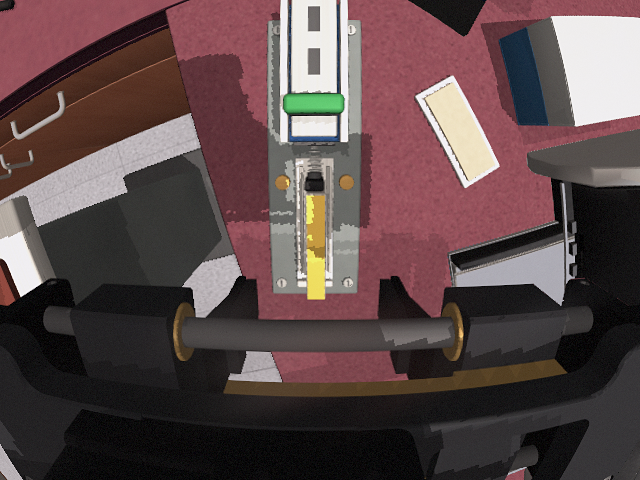

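```bash
python3 - <<'E'
from meas import *
import pickle
c,o=pickle.load(open("w17.pkl","rb"))
x0,y0,x1,y1=296,185,336,305
m=mask(c["img"][y0:y1,x0:x1],(18,90,80),(36,255,255)); k,l,st,ce=cv2.connectedComponentsWithStats(m); m=(l==1+np.argmax(st[1:,4]))
for r in range(0,y1-y0,10):
    xs=np.nonzero(m[r])[0]
    if len(xs)>5: print(r+y0,xs.min()+x0,xs.max()+x0,mag(onz(c,x0+xs.min()-.5,y0+r,.054)).round(4),mag(onz(c,x0+xs.max()+.5,y0+r,.054)).round(4))
ys=np.nonzero(m.any(1))[0]; print("ends",mag(onz(c,316,y0+ys.min(),.054)),mag(onz(c,316,y0+ys.max(),.054)))
for box in ((270,170,292,196),(338,170,356,196)):
    b,_=blob(c,box,(12,90,80),(32,255,255)); print("screw",mag(onz(c,*b,.015)))
g,sg=blob(c,(270,85,360,120),(45,100,40),(85,255,255)); print("grip",g,sg)
for z in (.089,.08): print(z,mag(onz(c,*g,z)), mag(onz(c,284,104,z)),mag(onz(c,344,104,z)),"front/back rows",mag(onz(c,314,94.5,z)),mag(onz(c,314,115.5,z)))
E
```

```text
195 308 323 [0.0308 0.0045] [ 0.0307 -0.0065]
205 307 324 [0.0238 0.0052] [ 0.0237 -0.0072]
215 306 324 [0.0167 0.006 ] [ 0.0166 -0.0072]
225 306 324 [0.0095 0.0061] [ 0.0094 -0.0073]
235 307 324 [0.0022 0.0054] [ 0.0021 -0.0073]
245 307 324 [-0.0052  0.0055] [-0.0052 -0.0073]
255 307 324 [-0.0127  0.0056] [-0.0128 -0.0073]
265 307 324 [-0.0204  0.0057] [-0.0204 -0.0074]
275 307 324 [-0.0282  0.0058] [-0.0282 -0.0074]
285 307 324 [-0.0361  0.0059] [-0.0362 -0.0074]
295 307 324 [-0.0443  0.006 ] [-0.0443 -0.0075]
ends [ 0.03074571 -0.00136601] [-0.04761423 -0.00112075]
screw [0.03496051 0.02540035]
screw [ 0.0348938  -0.02513569]
grip [313.41302556 103.17394889] [  13    8   61   21 1213]
0.089 [9.07178936e-02 7.15044772e-05] [0.09045958 0.01704364] [ 0.09033554 -0.01756731] front/back rows [ 0.09585086 -0.00027667] [ 0.08345399 -0.00025039]
0.08 [0.09147734 0.00010928] [0.09120836 0.01778222] [ 0.0910792  -0.01825786] front/back rows [ 0.09682226 -0.00025327] [ 0.08391351 -0.0002259 ]
```

```bash
python3 - <<'E'
from meas import *
import pickle
t,s=pickle.load(open("v0.pkl","rb")); 
cv2.imwrite("pics/mt.png",cv2.resize(t["img"][150:330,0:240],None,fx=3.3,fy=3.3)); cv2.imwrite("pics/ms.png",cv2.resize(s["img"][60:240,150:330],None,fx=3.3,fy=3.3))
for p in((250,208),(247,190)):
  for z in(0,.02,.05): print(p,z,onz(s,*p,z))
for z in (0,.05,.1,.2,.3): print("top corner",z,onz(t,166,197,z))
print(cross(t,(166,197),s,(247,190)),cross(t,(166,197),s,(250,208)),cross(t,(166,197),s,(240,125)))
print("gripper target",tgt(.09),"ends",tgt(.09,.095),tgt(.09,-.095),tgt(.128,-.095))
E
```

```text
(250, 208) 0 [0.62828723 0.17288306 0.        ]
(250, 208) 0.02 [0.60519933 0.15141134 0.02      ]
(250, 208) 0.05 [0.57056748 0.11920377 0.05      ]
(247, 190) 0 [0.69904192 0.24335929 0.        ]
(247, 190) 0.02 [0.67424509 0.22018537 0.02      ]
(247, 190) 0.05 [0.63704984 0.18542449 0.05      ]
top corner 0 [0.63193876 0.17959321 0.        ]
top corner 0.05 [0.61763472 0.16535491 0.05      ]
top corner 0.1 [0.60333068 0.1511166  0.1       ]
top corner 0.2 [0.57472259 0.12264    0.2       ]
top corner 0.3 [0.5461145  0.09416339 0.3       ]
(array([0.61091354, 0.15984896, 0.0715241 ]), np.float64(0.0016804353998012252)) (array([ 0.63452446,  0.18039775, -0.00611108]), np.float64(0.002510929248341942)) (array([0.54437972, 0.0961721 , 0.29982255]), np.float64(0.005299345768115038))
gripper target [0.48521953 0.13127981] ends [0.39340751 0.15568376] [0.57703155 0.10687586] [0.58679314 0.14360066]
```

View pics/mt.png

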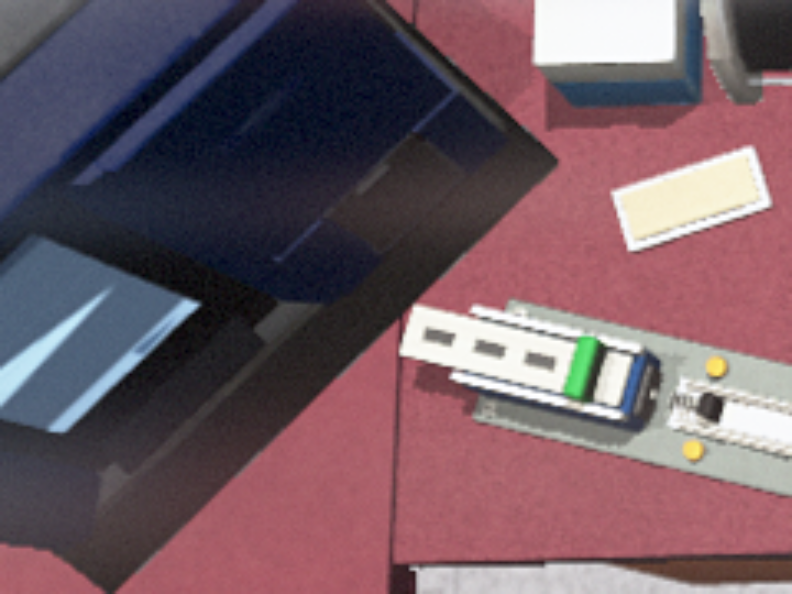

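View pics/ms.png

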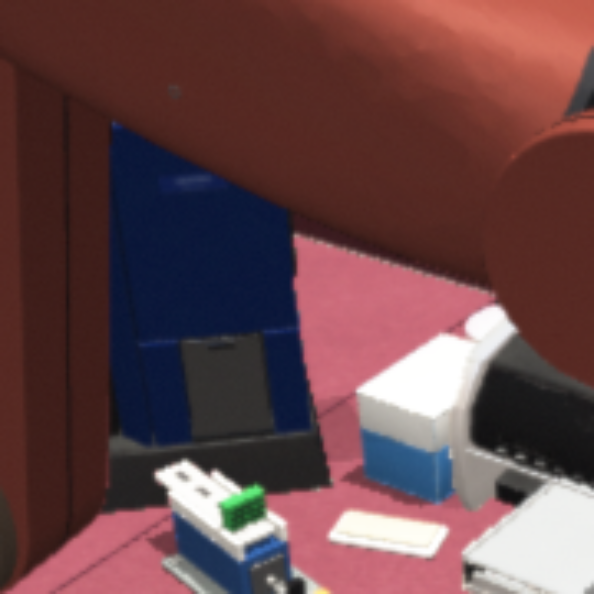

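Seated strip: centre at magazine x≈-8.5 mm, y≈-0.8 mm, level and aligned. The grip is at magazine x≈90 mm, so the rail reads about 100 mm and is still open. Next I'll go for the grip.

Emit:
step_arm(
  plan=[
    [[15,-0.7,0,0,0.7],[25,0,0,0,0.7],[25,0,0,0,0.7],[18,0,0,0,0.7],[10,0,0,0,0.7],[0,0,10,0,0.7],[0,0,10,0,0.7],[0,0,0,0,0.7]],
  ],
)

```text
time: 17.32
eef_pos: [0.4807, 0.1302, 0.111]
orientation: [0.793, 0.609, -0.003, -0.001]
contact_force: [0.1, 0.3, 0.6]
opening: 0.0613
```

```bash
python3 look.py w18;python3 - <<'E'
from meas import *
import pickle
c,o=pickle.load(open("w18.pkl","rb")); cv2.imwrite("pics/w18f.png",c["img"])
goto([*tgt(.090,.001),.066],1.311)
E
```

```text
too many indices for array: array is 1-dimensional, but 2 were indexed
eef mag [0.08785943 0.00352112]
t 17.37 pos [0.4813 0.1301 0.1122] yaw 1.3081 tilt [-5.2e-03 -9.0e-04 -1.0e+00]  tool shift mm [-115.7    3.2   78.1] turn -0.003 F [-0.1 -0.2  0.4] open 0.061
t 17.37 pos [0.4813 0.1301 0.1122] yaw 1.3081 tilt [-5.2e-03 -9.0e-04 -1.0e+00]  tool shift mm [ 2.3  2.7 46.2] turn -0.003 F [-0.1 -0.2  0.4] open 0.061
```

View pics/w18f.png

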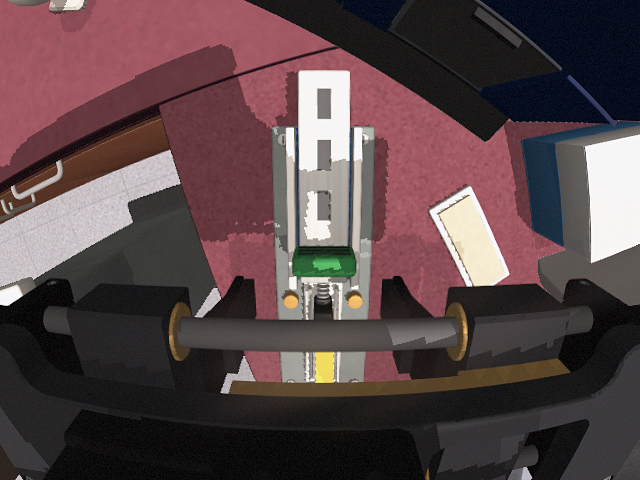

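Emit:
step_arm(
  plan=[
    [[1.5,1,8,0,0.7],[0,0,15,0,0.7],[0,0,12,0,0.7],[0,0,8,0,0.7],[0,0,2,0,0.7],[0,0,0,0,0.7]],
  ],
)

```text
time: 17.87
eef_pos: [0.4841, 0.1321, 0.069]
orientation: [0.794, 0.609, -0.001, -0.0]
contact_force: [-0.2, 0.1, -0.1]
opening: 0.0609
```

```bash
python3 look.py w19;python3 - <<'E'
from meas import *
from station import *
import pickle
c,o=pickle.load(open("w19.pkl","rb")); cv2.imwrite("pics/w19f.png",c["img"])
goto([*tgt(.090,.001),.066],1.311)
s=camera("scene"); cv2.imwrite("pics/s19.png",cv2.resize(s["img"][160:290,170:320],None,fx=4.5,fy=4.5,interpolation=cv2.INTER_CUBIC))
E
```

```text
too many indices for array: array is 1-dimensional, but 2 were indexed
eef mag [0.09084584 0.00073959]
t 17.92 pos [0.4847 0.1323 0.0698] yaw 1.3086 tilt [-6.e-04 -1.e-04 -1.e+00]  tool shift mm [-118.8    0.    35.5] turn -0.002 F [1.3 0.  0. ] open 0.0612
t 17.92 pos [0.4847 0.1323 0.0698] yaw 1.3086 tilt [-6.e-04 -1.e-04 -1.e+00]  tool shift mm [-0.8 -0.3  3.8] turn -0.002 F [1.3 0.  0. ] open 0.0612
```

View pics/w19f.png

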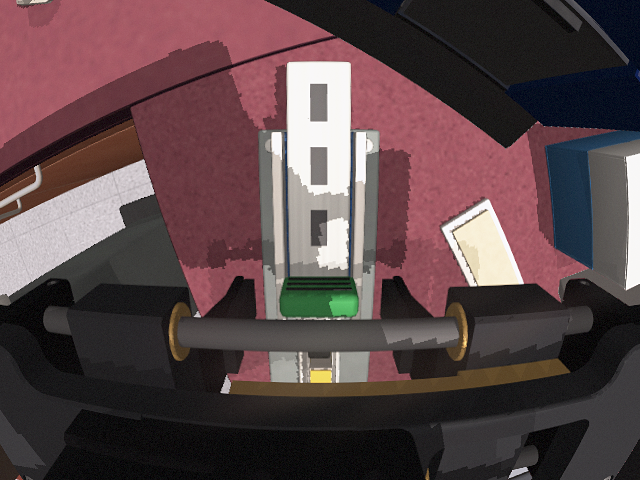

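View pics/s19.png

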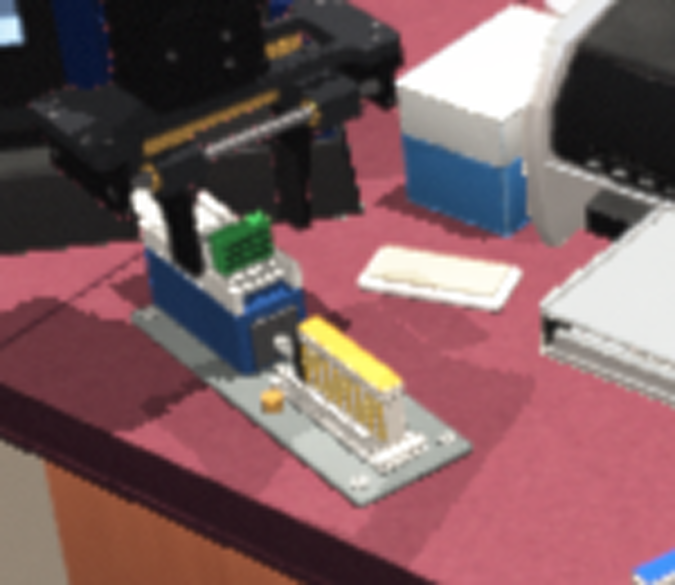

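Emit:
step_arm(
  plan=[
    [[-0.5,0,2,0,0.7],[0,0,0,0,0.3],[0,0,0,0,0.2],[0,0,0,0,0.2],[0,0,0,0,0.2],[0,0,0,0,0.2],[0,0,0,0,0.2]],
  ],
  newtons=20,
)

```text
time: 18.55
eef_pos: [0.4845, 0.132, 0.0681]
orientation: [0.793, 0.609, -0.0, -0.0]
contact_force: [-2.5, 1.4, 1.9]
opening: 0.0359
```

```bash
python3 look.py w20;python3 - <<'E'
from meas import *
import pickle
c,o=pickle.load(open("w20.pkl","rb")); cv2.imwrite("pics/w20f.png",c["img"])
E
```

```text
too many indices for array: array is 1-dimensional, but 2 were indexed
eef mag [0.09056275 0.00084534]
t 18.6 pos [0.4845 0.132  0.0681] yaw 1.3089 tilt [-4.e-04  1.e-04 -1.e+00]  tool shift mm [-1.186e+02  1.000e-01  3.380e+01] turn -0.002 F [-2.2 -0.3  1.9] open 0.0359
```

View pics/w20f.png

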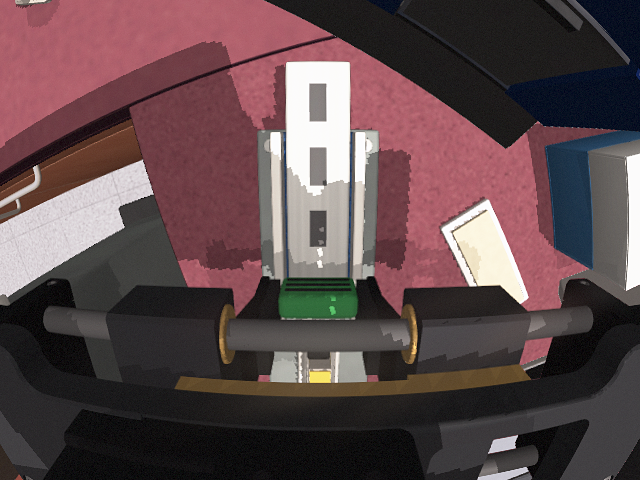

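Emit:
step_arm(
  plan=[
    [[-4,0,0,0,0.2],[-10,0,0,0,0.2],[-14,0,0,0,0.2],[-14,0,0,0,0.2],[-14,0,0,0,0.2],[-14,0,0,0,0.2],[-12,0,0,0,0.2],[-8,0,0,0,0.2]],
  ],
)

```text
time: 19.27
eef_pos: [0.4611, 0.044, 0.0681]
orientation: [0.794, 0.608, 0.0, -0.0]
contact_force: [-0.7, 3.1, 2.0]
opening: 0.0357
```

Emit:
step_arm(
  plan=[
    [[-3,0,0,0,0.2],[-2,0,0,0,0.2],[0,0,0,0,0.2],[0,0,0,0,0.2]],
  ],
)

```text
time: 19.6
eef_pos: [0.4599, 0.0397, 0.0681]
orientation: [0.793, 0.609, -0.001, 0.0]
contact_force: [-3.1, -2.0, 5.8]
opening: 0.036
```

```bash
python3 look.py w21
```

```text
too many indices for array: array is 1-dimensional, but 2 were indexed
eef mag [-0.00490097  0.00091682]
t 19.65 pos [0.46   0.0398 0.0681] yaw 1.3093 tilt [-6.0e-04 -1.2e-03 -1.0e+00]  tool shift mm [-23.1  -0.   33.8] turn -0.002 F [-3.8 -0.9  6. ] open 0.0356
```

View pics/w21.png

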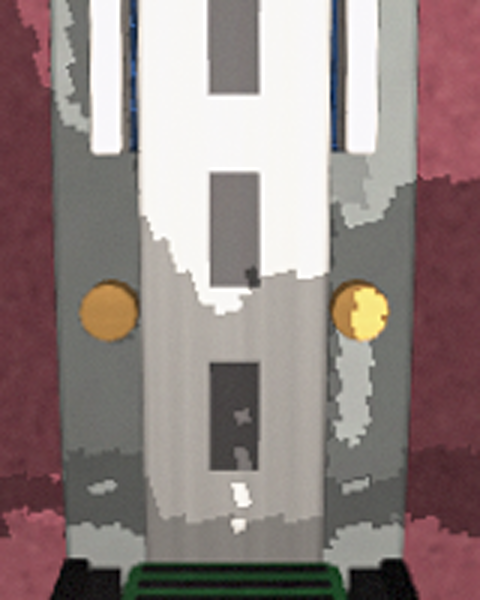

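Emit:
step_arm(
  plan=[
    [[-1.5,0,0,0,0.2],[-1.5,0,0,0,0.2],[0,0,0,0,0.2]],
  ],
)

```text
time: 19.9
eef_pos: [0.4594, 0.0377, 0.0681]
orientation: [0.793, 0.609, 0.0, -0.0]
contact_force: [-2.4, 2.4, 5.4]
opening: 0.0359
```

Emit:
step_arm(
  plan=[
    [[-1,0,0,0,0.2],[-1,0,0,0,0.2],[0,0,0,0,0.2],[0,0,0,0,0.2]],
  ],
)

```text
time: 20.23
eef_pos: [0.4589, 0.0357, 0.0681]
orientation: [0.793, 0.609, 0.0, -0.0]
contact_force: [-2.5, 3.1, 4.7]
opening: 0.0357
```

Emit:
step_arm(
  plan=[
    [[-1,0,0,0,0.2],[-1,0,0,0,0.2],[0,0,0,0,0.2],[0,0,0,0,0.2]],
  ],
)

```text
time: 20.57
eef_pos: [0.4584, 0.0338, 0.0681]
orientation: [0.793, 0.609, 0.0, -0.0]
contact_force: [-2.8, 2.6, 4.8]
opening: 0.0359
```

Emit:
step_arm(
  plan=[
    [[-1,0,0,0,0.2],[-0.5,0,0,0,0.2],[0,0,0,0,0.2],[0,0,0,0,0.2]],
  ],
)

```text
time: 20.9
eef_pos: [0.4583, 0.0337, 0.0681]
orientation: [0.793, 0.609, 0.001, -0.001]
contact_force: [-1.1, 10.1, 3.2]
opening: 0.0357
```

Emit:
step_arm(
  plan=[
    [[-1,0,0,0,0.2],[-0.5,0,0,0,0.2],[0,0,0,0,0.2],[0,0,0,0,0.2]],
  ],
)

```text
time: 21.23
eef_pos: [0.4583, 0.0337, 0.0681]
orientation: [0.794, 0.609, 0.002, -0.002]
contact_force: [1.5, 14.7, 2.4]
opening: 0.0358
```

```bash
python3 look.py w22
```

```text
too many indices for array: array is 1-dimensional, but 2 were indexed
eef mag [-0.01124278  0.00093146]
t 21.28 pos [0.4583 0.0337 0.0681] yaw 1.3085 tilt [ 0.002   0.0055 -1.    ]  tool shift mm [-17.   -0.   33.7] turn -0.002 F [ 2.  15.   1.8] open 0.0358
```

View pics/w22.png

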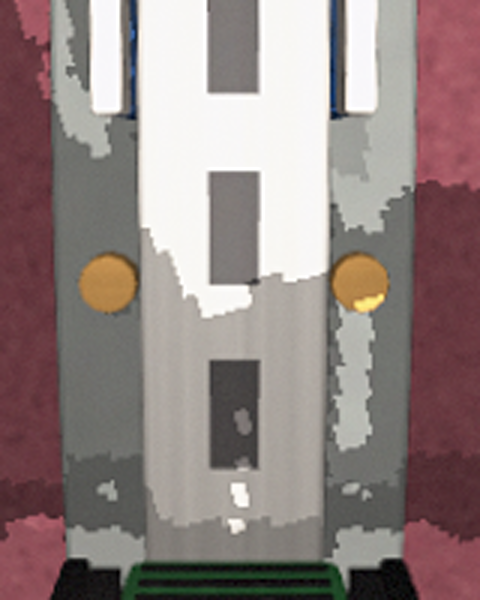

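The rail has met its closed stop: the position held while the force rose to 15 N. I'll ease off, open and retreat.

Emit:
step_arm(
  plan=[
    [[1.5,0,0,0,0.2],[0,0,0,0,0.2],[0,0,0,0,0.5],[0,0,0,0,0.7],[0,0,0,0,0.7],[0,0,0,0,0.7],[0,0,0,0,0.7]],
  ],
)

```text
time: 21.87
eef_pos: [0.4579, 0.0317, 0.0678]
orientation: [0.793, 0.609, -0.0, 0.0]
contact_force: [0.2, -0.1, 0.1]
opening: 0.0579
```

Emit:
step_arm(
  plan=[
    [[0,0,-5,0,0.7],[0,0,-15,0,0.7],[0,0,-25,0,0.7],[0,0,-30,0,0.7],[0,0,-25,0,0.7],[-10,0,-10,0,0.7],[-15,0,0,0,0.7],[0,0,0,0,0.7]],
  ],
)

```text
time: 22.53
eef_pos: [0.4515, 0.0058, 0.1787]
orientation: [0.794, 0.608, 0.0, 0.001]
contact_force: [-0.2, -0.3, 0.2]
opening: 0.0608
```

```bash
python3 look.py w23;python3 - <<'E'
from meas import *
from station import *
import pickle
c,o=pickle.load(open("w23.pkl","rb")); cv2.imwrite("pics/w23f.png",c["img"])
s=camera("scene"); cv2.imwrite("pics/s23.png",cv2.resize(s["img"][170:330,180:430],None,fx=3.2,fy=3.2,interpolation=cv2.INTER_CUBIC))
t=camera("top"); cv2.imwrite("pics/t23.png",t["img"]); pickle.dump((t,s),open("v23.pkl","wb"))
E
```

```text
too many indices for array: array is 1-dimensional, but 2 were indexed
eef mag [-0.03918428  0.0009523 ]
t 22.58 pos [0.4511 0.0067 0.1779] yaw 1.307 tilt [ 2.e-04 -4.e-04 -1.e+00]  tool shift mm [ 1.120e+01 -1.000e-01  1.436e+02] turn -0.004 F [-0.4 -0.3  0.6] open 0.0611
```

View pics/w23f.png

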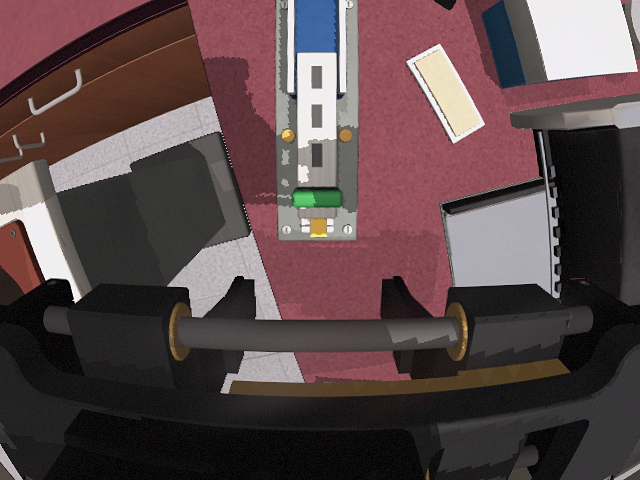

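View pics/s23.png

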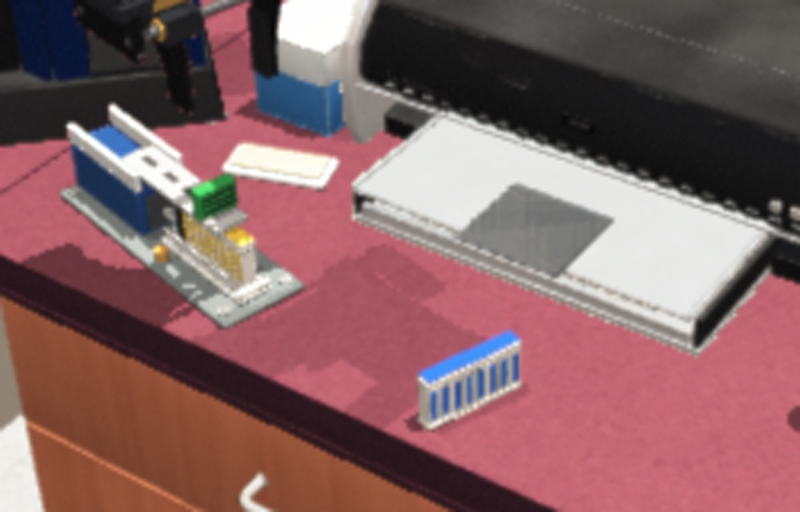

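View pics/t23.png

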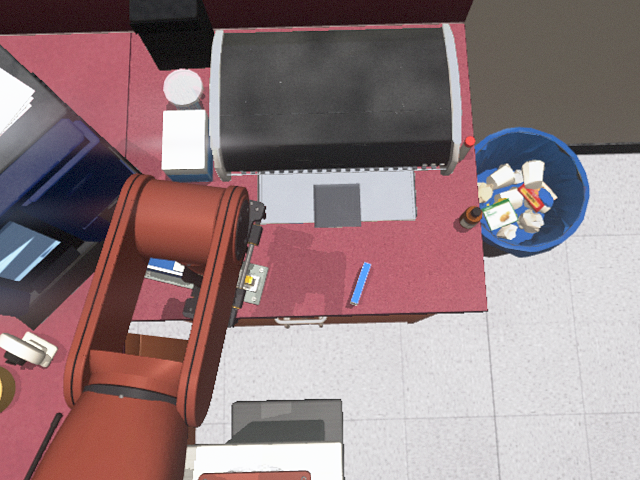

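```bash
python3 - <<'E'
from meas import *
import pickle
c,o=pickle.load(open("w23.pkl","rb"))
g,sg=blob(c,(280,180,355,215),(45,100,40),(85,255,255)); print("grip",g,sg,mag(onz(c,*g,.085)))
print("grip edges",mag(onz(c,318,sg[1]+180-.5,.089)),mag(onz(c,318,sg[1]+sg[3]+180-.5,.089)))
for box in ((278,125,300,146),(336,125,358,146)):
    b,_=blob(c,box,(12,90,80),(32,255,255)); print("screw",mag(onz(c,*b,.015)))
y,sy=blob(c,(300,212,340,245),(18,90,80),(36,255,255)); print("foil",y,sy,mag(onz(c,*y,.054)),mag(onz(c,y[0],sy[1]+sy[3]+212-.5,.054)))
cv2.imwrite("pics/w23z.png",cv2.resize(c["img"][170:250,270:370],None,fx=6,fy=6,interpolation=cv2.INTER_CUBIC))
t0,_=pickle.load(open("v0.pkl","rb"));t1,_=pickle.load(open("v23.pkl","rb"))
for t in(t0,t1): print(blob(t,(340,255,380,310),(100,120,120),(125,255,255))[0],blob(t,(455,200,480,232),(3,120,40),(20,255,255))[0])
E
```

```text
grip [316.69156627 197.9939759 ] [ 12   8  50  19 830] [-1.01067924e-02  2.63361740e-05]
grip edges [-0.00192599 -0.00091542] [-0.01552926 -0.00088236]
screw [0.03468391 0.02531627]
screw [ 0.03459851 -0.02520087]
foil [318.09285714 227.21428571] [ 10   6  17  19 280] [-0.03969059 -0.0010219 ] [-0.04755791 -0.00100356]
[360.19245283 282.6       ] [470.3006135  215.60122699]
[360.1254902  282.60784314] [470.47133758 215.57961783]
```

View pics/w23z.png

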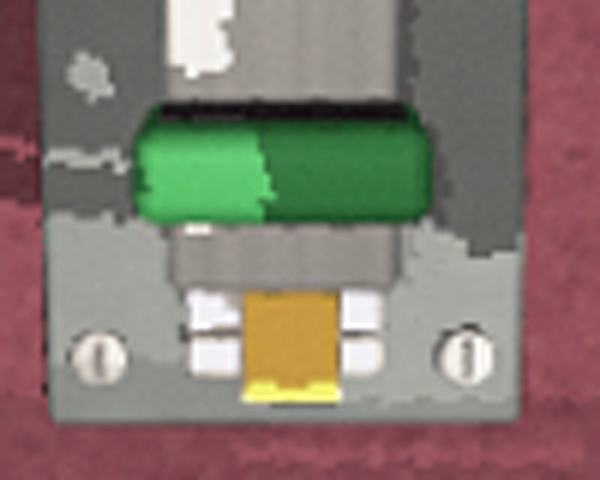

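The grip measures magazine x = -10.1 mm, so the rail is closed. The strip end is unchanged at -47.6 mm, and the blue strip and bottle haven't moved. Handing in.

```bash
python3 -c "
from station import *
print(job_done()); print(observe()['time'])"
```

```text
the job is handed in; nothing more can be done
None
the job is handed in; nothing more can be done
```

The yellow strip is loaded and the rail is closed over it. I handed the job in at about 22.7 s; no verdict is reported.

**What I did**
- **First grasp failed:** the jaws shut on top of the strip's foil with about 8 N, and the strip leaned and then stood upright again. Two camera views and the contact put the real fingertips about 5 mm behind the reported TCP, not 19 mm ahead as the text says. I gripped again lower, and the opening read 13.7 mm.
- **Loading:** the strip met the follower at magazine x of about 24 mm, so the insert is set about 8 mm towards the front. I pushed it back about 10 mm at about 9 N, lowered the strip to the floor and released it. It slid about 2 mm back onto the lip.
- **Rail:** I pulled it by the green grip until it met its stop; the position held while the force rose to 15 N.

**Last checks**

| Item | Result |
|---|---|
| Strip, after release | Centre at magazine x of about -8.5 mm, y of about -1 mm; level and aligned |
| Strip, rail closed | End of foil still at -47.6 mm, unchanged |
| Rail grip | At magazine x = -10.1 mm (closed is -10) |
| Blue strip and bottle | Moved by less than 0.2 pixel in the top view |
| Arm | Clear of everything, no contact force |

The fingertip length was the only thing that disagreed with the text.

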